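# Pack the dough strips away and stack the tray

### The arm

A 7-joint arm with a two-finger parallel gripper is mounted at the origin on the work surface. World frame = base frame: x ahead of the robot, y to its left, z up, the work surface at z = 0. Lengths are in m, angles in degrees, forces in N, time in s.
With the tool pointing down it reaches from about 0.425 to 0.875 m from the base axis. Payload 4.7 kg.
Tool frame: the origin (TCP) lies at the very end of the fingers, on their centre line; the grasp point (between the pads) lies 19 mm behind it (env.grip_point_offset is the distance from the TCP to the grasp point, in m); z points along the fingers, y is the line along which they close (so a half turn about z gives the same grasp; the last joint's range is limited). The gripper opens to 87 mm and grips with 3 to 60 N. Pads are 19 mm wide; open, the fingers measure 117 mm over their backs; the gripper's body (75 mm by 190 mm) begins 51 mm behind the grasp point.
Start: joints at [-67.431, 18.392, -4.016, 83.108, 1.295, 78.541, -3.26], TCP at [0.241, 0.604, 0.223] pointing down, gripper open.
Joint ranges: [-163.93, 163.93], [-17.29, 119.83], [-79.2, 71.16], [3.27, 140.29], [-89.18, 269.18], [5.43, 117.66], [-154.24, 154.24]. Speed limits (degrees/s): [147.25, 147.25, 180, 180, 180, 180, 180].

### API

Orientations are given as [roll, pitch, yaw] about the fixed x, y, z axes, in that order (R = Rz(yaw) Ry(pitch) Rx(roll)).
In Python, from cell import env gives the robot as it stands.
- The arm moves only by the tool jog_arm, never from a script. Its argument "motion" is a list of rows, each an object of numbers: "x", "y", "z": the shift along the tool's x, y, z in cm; "ax", "ay", "az": the turn, a rotation vector about the tool's x, y, z in degrees. In form: [{"x": .., "y": .., "z": .., "ax": .., "ay": .., "az": ..}, ...]. A call has exactly 5 rows; each row shifts and turns the commanded pose from where the row before left it, along the tool's axes as they then stand; what a row does not reach is not made up. A row lasts 1/10 s, in which the tool goes at most 50 mm and 8.59 degrees, less where a joint would pass 70% of its speed; a pose out of reach is approached as far as the arm can. A call is refused whole if a number of a shift passes 5 or a number of a turn 8.59, either way. A call with a gripper value outside its range is refused whole. "claw" is the gripper command: -1 is shut, 1 is fully open, values between are in proportion, set as the call begins (left out, the last holds). The fingers move at their own pace and stop on an object; "squeeze" is the grip in N (left out, the last holds). Time passes only in rows, so rows that do not move let the fingers close, or fill a call up. It gives the time, the measured TCP pose, the force, the opening and the grip force at its end, in the units of the state.
- env.get_obs(): the state, without advancing time (a new reading comes with each control period).
- env.read_camera(name): name is "scene" or "top"; returns the picture (420x560x3 uint8, red, green, blue); there is no depth.
- env.camera_params(name): a dict with "fx", "fy", "cx", "cy" (pixels), "k1" (the pictures are not rectified: a ray, as slopes to the right and down, at radius r is drawn at 1 + k1 r^2 times it, then the intrinsics apply), "extrinsics" (4x4, takes a point from world to camera coordinates). Camera axes: x right, y up, looking along -z (the intrinsics and any distortion apply to the point x, -y, -z); pixel columns grow to the right and rows downward; lengths in m; the calibration is good to about 2 mm. A picture is of the moment at which its call begins. camera_params takes no time and is no camera call.
- env.sign_off(): hands the job in; it is judged then, once.
The state is a dict: "time_s": time; "qpos": joint angles; "joint_velocities": joint speeds; "effort": joint torques, N m; "tool_pos": TCP position; "tool_rot": TCP orientation; "force": force on the tool from outside, world axes, zero at the start; "wrist_torque": the same for the moment, N m; "grip_width": finger opening in m; "grasp_force": force on a finger pad.
Only numpy, scipy, OpenCV 4.12 (cv2) and the standard library are available. Lean on these libraries where they do the work, as an engineer would, in place of code of your own. Each camera call takes 0.05 s, during which the arm holds its last target. There are 200 camera calls.

### The job

Take the round cutters that were left in the lower crate out and put them in the loose tray with the handle, one on each side of the handle or wherever there is room. Then lay every wooden dough strip across the crate's two ribs, lengthwise, square to the ribs and flat, and after that lower the tray gently onto the crate so that its four corner lugs drop fully home in the crate's corner sockets, with the cutters in the tray. Leave the ramekin and the brush as they are.

Things in the scene. Friction and masses are not known exactly. Their poses are not given: they have to be found in the camera images.
- crate: Grey plastic crate, 230 x 236 mm in plan (230 along its x, 236 along its y), no handle, fixed to the bench. Origin: centre of its underside; z up. Walls 5 mm thick, rim 60 mm and floor 5 mm above the bench. Inside, two upright ribs 8 mm thick run along its y from wall to wall at x = -55 and +55 mm, tops 38 mm above the bench; open to the floor between and beside them.
- crate_socket (a point): Mouth centre, at rim height, of the crate's socket at x = +100.5, y = +103.5 mm; the other three mirror it (x and y = +-). Each is a 19 x 19 mm hole, 20 mm deep, in a square post in the crate's inner corner; the posts reach rim height and take up the corners where both |x| > 86 and |y| > 89 mm.
- tray: Loose grey plastic tray with a handle, 0.4 to 0.65 kg, 230 x 236 mm in plan (230 along its x, 236 along its y). Origin: centre in plan, at the height of its lug tips; z up. Floor 14 to 18 mm above the origin, walls 5 mm thick up to 44 mm. Seated (either way round), its floor lies on the rim and its origin 46 mm above the crate's.
- tray_lug (a point): Tip of the tray's lug at x = +100.5, y = +103.5 mm; the other three mirror it. Each is round, 14 mm long, 15 mm across, over its lower 10 mm tapering to 9 mm at the tip.
- tray_handle (a point): Middle of the tray's handle, 97 mm above the tray's origin: a straight bar along the tray's x over its middle, 160 mm long, 14 mm wide (y), 18 mm tall, on a post at x = -74 and +74 mm; open beneath.
- strip0: Dough strip: flat pale wooden bar 165 mm long (x), 16 mm wide (y), 12 mm thick (z), 30 g; origin at its middle. Starts flat on the bench between crate and tray, roughly along world y, in a row with the others. Three or four are there; absent ones read None. Laid on the ribs along the crate's x, its middle is 44 mm above the bench.
- strip1: Dough strip: flat pale wooden bar 165 mm long (x), 16 mm wide (y), 12 mm thick (z), 30 g; origin at its middle. Starts flat on the bench between crate and tray, roughly along world y, in a row with the others. Three or four are there; absent ones read None. Laid on the ribs along the crate's x, its middle is 44 mm above the bench.
- strip2: Dough strip: flat pale wooden bar 165 mm long (x), 16 mm wide (y), 12 mm thick (z), 30 g; origin at its middle. Starts flat on the bench between crate and tray, roughly along world y, in a row with the others. Three or four are there; absent ones read None. Laid on the ribs along the crate's x, its middle is 44 mm above the bench.
- strip3: Dough strip: flat pale wooden bar 165 mm long (x), 16 mm wide (y), 12 mm thick (z), 30 g; origin at its middle. Starts flat on the bench between crate and tray, roughly along world y, in a row with the others. Three or four are there; absent ones read None. Laid on the ribs along the crate's x, its middle is 44 mm above the bench.
- cutter0: Round pastry cutter: plain steel ring open at both ends, 56 mm outside, wall 3 mm, 45 mm high, 60 g; origin at its middle, z its axis. Starts upright on the crate's floor between the ribs, one towards each y end; its top is 12 mm above the ribs, in the way of the strips. Standing in the tray its middle is 40.5 mm above the tray's origin.
- cutter1: Round pastry cutter: plain steel ring open at both ends, 56 mm outside, wall 3 mm, 45 mm high, 60 g; origin at its middle, z its axis. Starts upright on the crate's floor between the ribs, one towards each y end; its top is 12 mm above the ribs, in the way of the strips. Standing in the tray its middle is 40.5 mm above the tray's origin.
- ramekin: Bystander: low white bowl, 70 mm across and 38 mm high. Origin: about its base centre. Leave it alone.
- brush: Bystander: pastry brush lying flat beyond the strips. Origin: about its base centre. Leave it alone.
Things that resemble listed ones, but are neither listed nor needed, are in the scene too. What is shaped like the strip3 but green or red is not meant.

How it is judged (in metres and radians):
On the way, in this order (a step that is already met when the one before it is completed fails the run):
1. the cutters are out of the crate ((x of cutter0 in the frame of crate above 0.115 m or x of cutter0 in the frame of crate below -0.115 m or y of cutter0 in the frame of crate above 0.118 m or y of cutter0 in the frame of crate below -0.118 m) and (x of cutter1 in the frame of crate above 0.115 m or x of cutter1 in the frame of crate below -0.115 m or y of cutter1 in the frame of crate above 0.118 m or y of cutter1 in the frame of crate below -0.118 m)), for 0.2 s.
2. every strip lies across both ribs (x of strip0 in the frame of crate between -0.03 and 0.03 m and y of strip0 in the frame of crate between -0.108 and 0.108 m and z of strip0 in the frame of crate between 0.04 and 0.0475 m and angle between the x axis of each of strip0, strip1, strip2, strip3 and the x axis of crate, either way round below 0.3 rad and x of strip1 in the frame of crate between -0.03 and 0.03 m and y of strip1 in the frame of crate between -0.108 and 0.108 m and z of strip1 in the frame of crate between 0.04 and 0.0475 m and x of strip2 in the frame of crate between -0.03 and 0.03 m and y of strip2 in the frame of crate between -0.108 and 0.108 m and z of strip2 in the frame of crate between 0.04 and 0.0475 m and x of strip3 in the frame of crate between -0.03 and 0.03 m and y of strip3 in the frame of crate between -0.108 and 0.108 m and z of strip3 in the frame of crate between 0.04 and 0.0475 m), for 0.2 s.
3. the tray is seated on the crate, lugs home (z of tray in the frame of crate between 0.04 and 0.049 m and x of tray in the frame of crate between -0.006 and 0.006 m and y of tray in the frame of crate between -0.006 and 0.006 m and angle between the x axis of tray and the x axis of crate, either way round below 0.06 rad and angle between the z axis of tray and the z axis of crate, either way round below 0.03 rad), for 0.2 s.
At the end, for the whole second after the job is handed in: Every strip rests flat across both ribs (within 30 mm of mid-crate lengthwise, 0.3 rad of square); both cutters lie in the tray on its floor; the tray sits on the crate, lugs home (within 6 mm, 0.06 rad, at most 3 mm high, level); all at rest (all of step 2 and all of step 3 and x of cutter0 in the frame of tray between -0.11 and 0.11 m and y of cutter0 in the frame of tray between -0.113 and 0.113 m and z of cutter0 in the frame of tray between 0.03 and 0.06 m and x of cutter1 in the frame of tray between -0.11 and 0.11 m and y of cutter1 in the frame of tray between -0.113 and 0.113 m and z of cutter1 in the frame of tray between 0.03 and 0.06 m and linear speed of each of strip0, strip1, strip2, strip3, cutter0, cutter1, tray below 0.02 m/s); the robot touches nothing.
It fails at once if a bystander (ramekin, brush) moved more than 40 mm (distance of any of ramekin, brush from where it was at the start of the episode above 0.04 m).
It fails at once if the tray struck or pressed the crate with more than 80 N (contact force between tray and crate above 80 N).
Of strip0, strip1, strip2, strip3 only 3 to 4 are there at a start; the rules pass over those that are not, and their reading is None.
At some moment in a run one of strip0, strip1, strip2, strip3, tray may be knocked a few centimetres aside while the robot is not near it.
It also fails if it takes over 210 s, if anything falls off the work surface, if the arm or the gripper's body presses on something with over 40 N, if the wrist force passes 120 N, or if a joint passes its speed limit or range.

## Working session

There is one attempt and no reset: what is moved stays moved. The work goes in short steps, Python scripts to look and compute and a tool call to move; the robot and the scene stay as the last step left them, time stands still between calls to the robot, and variables do not carry over. Pictures are saved under pics/ and viewed, at most 14 in all, crops included, and the job is handed in when it is done.

Besides the shell and the picture viewer there is one more tool, called after "Emit:" as name(argument=value, ...), one argument or row to a line, values as JSON. jog_arm: Moves the arm, as the interface text tells. Its arguments: {"type":"object","properties":{"motion":{"type":"array"},"claw":{"type":"number"},"squeeze":{"type":"number"}},"required":["motion"]}

```bash
ls; mkdir -p pics; cat > h.py <<'E'
import numpy as np,cv2
from cell import env
def snap(n,f):
    im=env.read_camera(n); cv2.imwrite('pics/'+f,im[:,:,::-1]); return im
def ray(n,uv):
    p=env.camera_params(n);K=np.array([[p['fx'],0,p['cx']],[0,p['fy'],p['cy']],[0,0,1.]])
    E=np.array(p['extrinsics'])
    # k1 model == cv2 distortion with k1
    s=cv2.undistortPoints(np.array(uv,float).reshape(-1,1,2),K,np.array([p['k1'],0,0,0,0.]))[:,0]
    d=np.c_[s[:,0],-s[:,1],-np.ones(len(s))]@E[:3,:3]
    return -E[:3,:3].T@E[:3,3],d
def onplane(n,uv,z):
    o,d=ray(n,uv); return o+d*((z-o[2])/d[:,2])[:,None]
def proj(n,P):
    p=env.camera_params(n);E=np.array(p['extrinsics']);c=np.array(P,float).reshape(-1,3)@E[:3,:3].T+E[:3,3]
    s=np.c_[c[:,0],-c[:,1]]/-c[:,2:];s=s*(1+p['k1']*(s**2).sum(1))[:,None]
    return s*[p['fx'],p['fy']]+[p['cx'],p['cy']]
E
python3 - <<'E'
from h import *
a=snap('top','t0.png');b=snap('scene','s0.png')
for n in('top','scene'):
    print(env.camera_params(n)['k1'],ray(n,[[280,210]]))
print(env.get_obs())
E
```

```text
pics
-0.07415672936930502 (array([0.39810978, 0.03685833, 1.12521539]), array([[ 0.08782885, -0.01170156, -0.99609247]]))
-0.040552228989822435 (array([ 0.8323363 , -0.26410172,  0.90544245]), array([[-0.35728001,  0.28712135, -0.88883157]]))
{'time_s': 0.1, 'qpos': array([-67.43293723,  18.43576656,  -4.01520423,  83.16809097,
         1.29375598,  78.54092008,  -3.26079533]), 'joint_velocities': array([ 0.02568422, -0.07415857, -0.0942018 , -0.16592922,  0.00405026,
        0.10843562,  0.10985017]), 'effort': array([-9.05743150e-05, -4.92572701e+01, -4.05872259e-01, -3.13397884e+01,
       -6.42561237e-02,  3.95350100e-02,  9.27158749e-05]), 'tool_pos': array([0.24081664, 0.60320807, 0.22155845]), 'tool_rot': array([-1.79900384e+02,  4.34901565e-03,  1.58241186e+02]), 'force': array([ 0.72382826, -0.46730049, -0.20016444]), 'wrist_torque': array([0.01909955, 0.02734812, 0.00588959]), 'grasp_force': 0.0, 'grip_width': 0.08678022260664758}
```

View pics/t0.png

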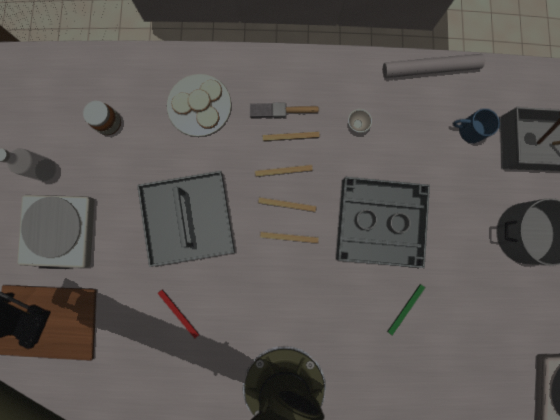

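View pics/s0.png

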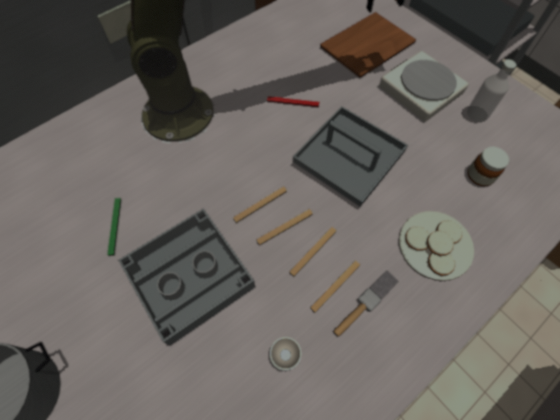

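The top view shows the tray with its handle at (187,218) and the crate at (383,222), with the cutters at (365,220) and (398,223). Four tan strips lie at (291,135), (284,170), (287,204) and (289,238). The red bar at (178,313) and the green bar at (406,310) are decoys. The ramekin is at (359,121) and the brush at (283,110).

```bash
python3 - <<'E'
from h import *
a=cv2.imread('pics/t0.png');b=cv2.imread('pics/s0.png')
c1=cv2.resize(a[165:275,330:440],None,fx=3.6,fy=3.6,interpolation=cv2.INTER_CUBIC)
c2=cv2.resize(a[165:275,130:240],None,fx=3.6,fy=3.6,interpolation=cv2.INTER_CUBIC)
cv2.imwrite('pics/c0.png',cv2.convertScaleAbs(np.hstack([c1,c2]),alpha=1.7))
# strips
for n,im in(('top',a),('scene',b)):
    hsv=cv2.cvtColor(im,cv2.COLOR_BGR2HSV)
    m=cv2.inRange(hsv,(8,75,90),(25,255,255))
    cs,_=cv2.findContours(m,cv2.RETR_EXTERNAL,cv2.CHAIN_APPROX_NONE)
    for c in cs:
        if cv2.contourArea(c)<100: continue
        r=cv2.minAreaRect(c); bx=cv2.boxPoints(r)
        if max(r[1])>90: continue
        P=onplane(n,bx,0.012);e=sorted([np.linalg.norm(P[1]-P[0]),np.linalg.norm(P[2]-P[1])])
        d=P[1]-P[0] if np.linalg.norm(P[1]-P[0])>np.linalg.norm(P[2]-P[1]) else P[2]-P[1]
        mm=cv2.moments(c);cc=onplane(n,[[mm['m10']/mm['m00'],mm['m01']/mm['m00']]],.012)[0]
        print(n,np.round(r[0]),np.round(cc,4),np.round(e,3),round(np.degrees(np.arctan2(d[1],d[0]))%180,1))
E
```

```text
top [289. 237.] [ 0.4204 -0.0058  0.012 ] [0.015 0.16 ] 85.8
top [287. 204.] [0.5132 0.0039 0.012 ] [0.015 0.162] 82.7
top [283. 170.] [0.6106 0.0168 0.012 ] [0.015 0.162] 97.8
top [291. 136.] [ 0.7122 -0.001   0.012 ] [0.015 0.16 ] 95.5
scene [350. 319.] [ 0.7947 -0.0335  0.012 ] [0.016 0.096] 92.7
scene [335. 286.] [ 0.7154 -0.0069  0.012 ] [0.016 0.163] 95.2
scene [312. 251.] [0.6148 0.0119 0.012 ] [0.016 0.163] 98.0
scene [284. 226.] [0.5168 0.001  0.012 ] [0.017 0.164] 82.8
scene [260. 204.] [ 0.4243 -0.0065  0.012 ] [0.018 0.163] 86.2
scene [368.  41.] [0.1617 0.7039 0.012 ] [0.225 0.373] 90.1
```

View pics/c0.png

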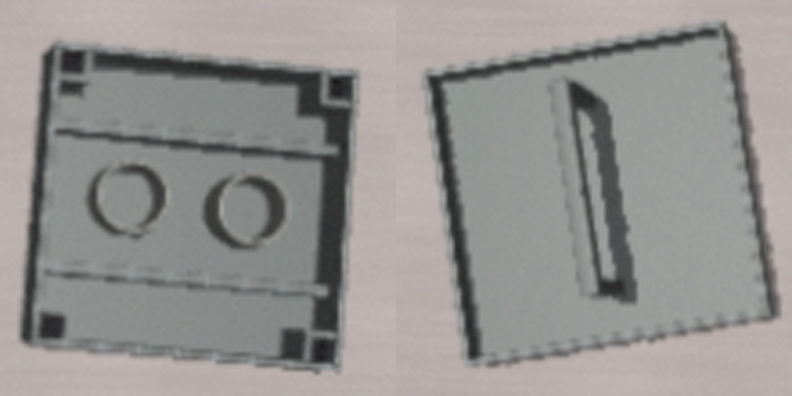

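The crop (3.6x) shows the crate rim corners near (62,45), (355,72), (337,370) and (33,342). The rings are at (127,200) and (244,211), and the handle bar runs from (560,82) to (597,292). The same crop from the scene view gives a second ray.

```bash
python3 - <<'E'
from h import *
b=cv2.imread('pics/s0.png')
c1=cv2.resize(b[205:345,115:260],None,fx=2.75,fy=2.75,interpolation=cv2.INTER_CUBIC)
c2=cv2.resize(b[90:230,275:420],None,fx=2.75,fy=2.75,interpolation=cv2.INTER_CUBIC)
cv2.imwrite('pics/c1.png',cv2.convertScaleAbs(np.hstack([c1,c2]),alpha=1.8))
E
```

```text
(no output)
```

View pics/c1.png

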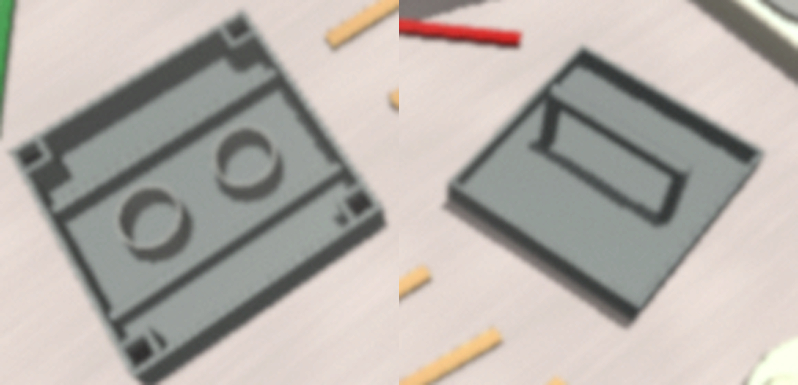

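```bash
python3 - <<'E'
from h import *
def T(p): return np.array(p,float)/3.6+[330,165]-.5+.5/3.6
def T2(p): return (np.array(p,float)-[396,0])/3.6+[130,165]-.36
def S(p): return np.array(p,float)/2.75+[115,205]-.32
def S2(p): return (np.array(p,float)-[399,0])/2.75+[275,90]-.32
def fit(W,M):
    # 2D rigid
    a,b=W.mean(0),M.mean(0);H=(M-b).T@(W-a);t=np.arctan2(H[0,1]-H[1,0],H[0,0]+H[1,1])
    R=np.array([[np.cos(t),-np.sin(t)],[np.sin(t),np.cos(t)]])
    return a-R@b,np.degrees(t),((W-a)-(M-b)@R.T)*1000
# order: TL,TR,BR,BL  world: (+x,+y),(+x,-y),(-x,-y),(-x,+y)
M=np.array([[1,1],[1,-1],[-1,-1],[-1,1]])*[.115,.118]
Ms=np.array([[1,1],[1,-1],[-1,-1],[-1,1]])*[.1005,.1035]
for n,p,f,m in(('top',[(62,45),(355,72),(337,370),(33,342)],T,M),('top',[(73,62),(340,88),(322,348),(52,326)],T,Ms),
  ('scene',[(383,210),(137,372),(12,150),(242,12)],S,M),('scene',[(357,203),(143,350),(33,155),(237,28)],S,Ms)):
    W=onplane(n,f(p),.06)[:,:2];print('crate',n,*[np.round(v,4) for v in fit(W,m)[:2]],np.round(fit(W,m)[2],1).tolist())
for n,p,f in(('top',[(428,73),(722,24),(768,316),(470,362)],T2),('scene',[(628,316),(449,190),(585,48),(762,153)],S2)):
    W=onplane(n,f(p),.044)[:,:2]
    for mm in (M,M[:,::-1]): print('tray',n,*[np.round(v,4) for v in fit(W,mm)[:2]],np.round(fit(W,mm)[2],1).tolist())
for n,p,f in(('top',[(562,82),(593,293)],T2),('scene',[(553,88),(688,172)],S2)):
    W=onplane(n,f(p),.106);d=W[1]-W[0];print('handle',n,W.mean(0),np.linalg.norm(d),np.degrees(np.arctan2(d[1],d[0])))
print('cut',onplane('top',T([(127,200),(244,211)]),.05).round(4),onplane('scene',S([(249,160),(152,218)]),.05).round(4))
print('ram',onplane('top',[[359,120]],.038), env.get_obs()['tool_pos'])
E
```

```text
crate top [ 0.4673 -0.2613] -4.0078 [[-3.0, -4.7], [-0.4, 3.9], [1.9, 2.5], [1.5, -1.7]]
crate top [ 0.468 -0.261] -3.8026 [[-0.8, -0.4], [-0.8, -0.3], [1.6, 0.9], [-0.0, -0.2]]
crate scene [ 0.4715 -0.26  ] -4.0013 [[0.7, -2.8], [-2.5, 5.0], [1.0, 2.1], [0.9, -4.4]]
crate scene [ 0.4706 -0.2604] -3.6174 [[-0.9, -2.7], [-0.2, 1.8], [1.4, 1.7], [-0.3, -0.7]]
tray top [0.4641 0.2839] 10.921 [[-1.7, -2.6], [-2.7, 2.8], [0.6, 3.0], [3.9, -3.2]]
tray top [0.4641 0.2839] 89.4732 [[202.7, 16.0], [248.6, 25.7], [-203.9, -15.6], [-247.5, -26.1]]
tray scene [0.4712 0.279 ] -79.3773 [[-5.9, -9.6], [10.3, -2.0], [5.0, 7.0], [-9.4, 4.6]]
tray scene [0.4712 0.279 ] -154.6994 [[188.8, 53.5], [-240.3, -83.2], [-189.7, -56.2], [241.2, 85.8]]
handle top [0.46404124 0.28349993 0.106     ] 0.15440224252532225 -168.99303349219804
handle scene [0.46917146 0.2846367  0.106     ] 0.1573916018868917 10.260570370120286
cut [[ 0.4711 -0.2092  0.05  ]
 [ 0.4651 -0.2996  0.05  ]] [[ 0.4836 -0.2137  0.05  ]
 [ 0.4738 -0.3061  0.05  ]]
ram [[ 0.75660298 -0.19372825  0.038     ]] [0.24081664 0.60320807 0.22155845]
```

```bash
cat >> h.py <<'E'
def go(x,y,z,yaw,step=4.5,cur=None):
    """print rows: turn, then shift (tool axes, cm/deg), for 5-row calls"""
    o=env.get_obs();p=o['tool_pos'];w=o['tool_rot'] if cur is None else cur
    dy=(yaw-w[2]+180)%360-180
    print('at',p.round(4),w.round(2),'t',round(o['time_s'],1),'grip',round(o['grip_width'],4),o['force'].round(1))
    n=max(1,int(np.ceil(abs(dy)/8.5/5)))*5
    print(' turn az',round(-dy/n,2),'x',n,'rows')
    a=np.radians(yaw);d=(np.array([x,y,z])-p)*100
    t=np.array([d[0]*np.cos(a)+d[1]*np.sin(a),d[0]*np.sin(a)-d[1]*np.cos(a),-d[2]])
    n=max(1,int(np.ceil(np.linalg.norm(t)/step/5)))*5
    print(' shift',(t/n).round(3),'x',n,'rows; xy only',(t[:2]/n).round(3))
E
```

Emit:
jog_arm(
  motion=[
    {"x":-3.9,"y":-2.8},
    {"x":-3.9,"y":-2.8},
    {"x":-3.9,"y":-2.8},
    {"x":-3.9,"y":-2.8},
    {"x":-3.9,"y":-2.8},
  ],
  claw=0.65,
)

```text
$.motion[0]: bad value
```

Emit:
jog_arm(
  motion=[
    {"x":-3.9,"y":-2.8},
    {"x":-3.9,"y":-2.8},
    {"x":-3.9,"y":-2.8},
    {"x":-3.9,"y":-2.8},
    {"x":-3.9,"y":-2.8},
  ],
)

```text
$.motion[0]: bad value
```

Emit:
jog_arm(
  motion=[
    {"az":8.5},
    {"az":8.5},
    {"az":8.5},
    {"az":8.5},
    {"az":8.5},
  ],
)

```text
$.motion[0]: bad value
```

```bash
python3 -c "
from h import *
go(.477,-.2115,.16,-3.8);print(env.get_obs()['qpos'].round(0))
go(.477,-.2115,.16,env.get_obs()['tool_rot'][2])"
```

```text
at [0.2408 0.6032 0.2216] [-179.9     0.    158.24] t 0.1 grip 0.0868 [ 0.7 -0.5 -0.2]
 turn az 8.1 x 20 rows
 shift [1.448 3.986 0.308] x 20 rows; xy only [1.448 3.986]
[-67.  18.  -4.  83.   1.  79.  -3.]
at [0.2408 0.6032 0.2216] [-179.9     0.    158.24] t 0.1 grip 0.0868 [ 0.7 -0.5 -0.2]
 turn az -0.0 x 5 rows
 shift [-2.607 -3.346  0.308] x 20 rows; xy only [-2.607 -3.346]
```

Emit:
jog_arm(
  motion=[
    {"x":-3.9,"y":-2.8,"z":0,"ax":0,"ay":0,"az":0},
    {"x":-3.9,"y":-2.8,"z":0,"ax":0,"ay":0,"az":0},
    {"x":-3.9,"y":-2.8,"z":0,"ax":0,"ay":0,"az":0},
    {"x":-3.9,"y":-2.8,"z":0,"ax":0,"ay":0,"az":0},
    {"x":-3.9,"y":-2.8,"z":0,"ax":0,"ay":0,"az":0},
  ],
  claw=0.65,
)

```text
time_s: 0.6
tool_pos: [0.3709, 0.3994, 0.2222]
tool_rot: [-180.0, -0.0, 158.2]
force: [0.1, -0.8, 0.5]
grip_width: 0.0721
grasp_force: 0.0
```

Emit:
jog_arm(
  motion=[
    {"x":-3.9,"y":-2.8,"z":0,"ax":0,"ay":0,"az":0},
    {"x":-3.9,"y":-2.8,"z":0,"ax":0,"ay":0,"az":0},
    {"x":-3.9,"y":-2.8,"z":0,"ax":0,"ay":0,"az":0},
    {"x":-3.9,"y":-2.8,"z":0,"ax":0,"ay":0,"az":0},
    {"x":-3.9,"y":-2.8,"z":0,"ax":0,"ay":0,"az":0},
  ],
)

```text
time_s: 1.1
tool_pos: [0.4999, 0.1972, 0.2224]
tool_rot: [180.0, -0.0, 158.2]
force: [0.8, 0.3, -0.4]
grip_width: 0.0714
grasp_force: 0.0
```

Emit:
jog_arm(
  motion=[
    {"x":0,"y":0,"z":0,"ax":0,"ay":0,"az":8.5},
    {"x":0,"y":0,"z":0,"ax":0,"ay":0,"az":8.5},
    {"x":0,"y":0,"z":0,"ax":0,"ay":0,"az":8.5},
    {"x":0,"y":0,"z":0,"ax":0,"ay":0,"az":8.5},
    {"x":0,"y":0,"z":0,"ax":0,"ay":0,"az":8.5},
  ],
)

```text
time_s: 1.6
tool_pos: [0.4991, 0.1989, 0.2221]
tool_rot: [-179.9, 0.0, 115.4]
force: [-0.3, -0.3, 0.4]
grip_width: 0.0718
grasp_force: 0.0
```

```bash
python3 -c "
from h import *
go(.477,-.2115,.16,-3.8);print(env.get_obs()['qpos'].round(0))
go(.477,-.2115,.16,env.get_obs()['tool_rot'][2])"
```

```text
at [0.4991 0.1989 0.2221] [-179.95    0.    115.39] t 1.6 grip 0.0718 [-0.3 -0.3  0.4]
 turn az 7.95 x 15 rows
 shift [0.051 4.109 0.621] x 10 rows; xy only [0.051 4.109]
[-40.   5.  17. 100.  -1.  76.   2.]
at [0.4991 0.1989 0.2221] [-179.95    0.    115.39] t 1.6 grip 0.0718 [-0.3 -0.3  0.4]
 turn az -0.0 x 5 rows
 shift [-3.613 -1.959  0.621] x 10 rows; xy only [-3.613 -1.959]
```

Emit:
jog_arm(
  motion=[
    {"x":-3.6,"y":-1.96,"z":0.6,"ax":0,"ay":0,"az":0},
    {"x":-3.6,"y":-1.96,"z":0.6,"ax":0,"ay":0,"az":0},
    {"x":-3.6,"y":-1.96,"z":0.6,"ax":0,"ay":0,"az":0},
    {"x":-3.6,"y":-1.96,"z":0.6,"ax":0,"ay":0,"az":0},
    {"x":-3.6,"y":-1.96,"z":0.6,"ax":0,"ay":0,"az":0},
  ],
)

```text
time_s: 2.1
tool_pos: [0.4887, -0.0072, 0.1921]
tool_rot: [-180.0, -0.0, 115.8]
force: [0.3, 0.5, 0.7]
grip_width: 0.0717
grasp_force: 0.0
```

Emit:
jog_arm(
  motion=[
    {"x":-3.6,"y":-1.96,"z":0.6,"ax":0,"ay":0,"az":0},
    {"x":-3.6,"y":-1.96,"z":0.6,"ax":0,"ay":0,"az":0},
    {"x":-3.6,"y":-1.96,"z":0.6,"ax":0,"ay":0,"az":0},
    {"x":-3.6,"y":-1.96,"z":0.6,"ax":0,"ay":0,"az":0},
    {"x":-3.6,"y":-1.96,"z":0.6,"ax":0,"ay":0,"az":0},
  ],
)

```text
time_s: 2.6
tool_pos: [0.4787, -0.2117, 0.1622]
tool_rot: [180.0, -0.0, 115.8]
force: [0.4, 0.7, 0.4]
grip_width: 0.0719
grasp_force: 0.0
```

Emit:
jog_arm(
  motion=[
    {"x":0,"y":0,"z":0,"ax":0,"ay":0,"az":7.95},
    {"x":0,"y":0,"z":0,"ax":0,"ay":0,"az":7.95},
    {"x":0,"y":0,"z":0,"ax":0,"ay":0,"az":7.95},
    {"x":0,"y":0,"z":0,"ax":0,"ay":0,"az":7.95},
    {"x":0,"y":0,"z":0,"ax":0,"ay":0,"az":7.95},
  ],
)

```text
time_s: 3.1
tool_pos: [0.4788, -0.2102, 0.1622]
tool_rot: [-180.0, -0.0, 75.7]
force: [0.5, -0.5, -0.1]
grip_width: 0.072
grasp_force: 0.0
```

Emit:
jog_arm(
  motion=[
    {"x":0,"y":0,"z":0,"ax":0,"ay":0,"az":7.95},
    {"x":0,"y":0,"z":0,"ax":0,"ay":0,"az":7.95},
    {"x":0,"y":0,"z":0,"ax":0,"ay":0,"az":7.95},
    {"x":0,"y":0,"z":0,"ax":0,"ay":0,"az":7.95},
    {"x":0,"y":0,"z":0,"ax":0,"ay":0,"az":7.95},
  ],
)

```text
time_s: 3.6
tool_pos: [0.4789, -0.2102, 0.1622]
tool_rot: [-180.0, 0.0, 35.9]
force: [0.8, -0.1, -0.1]
grip_width: 0.0719
grasp_force: 0.0
```

Emit:
jog_arm(
  motion=[
    {"x":0,"y":0,"z":0,"ax":0,"ay":0,"az":7.95},
    {"x":0,"y":0,"z":0,"ax":0,"ay":0,"az":7.95},
    {"x":0,"y":0,"z":0,"ax":0,"ay":0,"az":7.95},
    {"x":0,"y":0,"z":0,"ax":0,"ay":0,"az":7.95},
    {"x":0,"y":0,"z":0,"ax":0,"ay":0,"az":7.95},
  ],
)

```text
time_s: 4.1
tool_pos: [0.4789, -0.2102, 0.1622]
tool_rot: [-180.0, 0.0, -3.8]
force: [-0.0, -0.5, 0.7]
grip_width: 0.0718
grasp_force: 0.0
```

```bash
python3 - <<'E'
from h import *
go(.477,-.2115,.065,-3.8)
b=snap('scene','s1.png')[:,:,::-1]
cv2.imwrite('pics/c2.png',cv2.convertScaleAbs(cv2.resize(b[190:350,100:280],None,fx=3.5,fy=3.5,interpolation=cv2.INTER_CUBIC),alpha=1.8))
E
```

```text
at [ 0.4789 -0.2102  0.1622] [-1.7998e+02  4.0000e-02 -3.8300e+00] t 4.1 grip 0.0718 [-0.  -0.5  0.7]
 turn az -0.01 x 5 rows
 shift [-0.035  0.029  1.944] x 5 rows; xy only [-0.035  0.029]
```

View pics/c2.png

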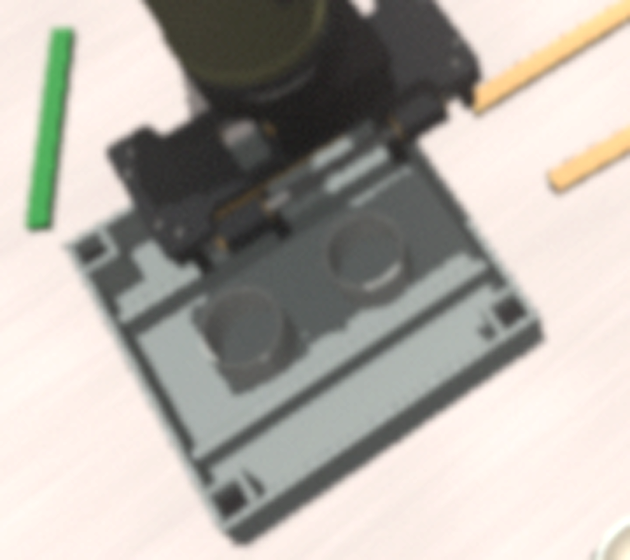

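The scene crop (3.5x) shows the open gripper over the crate. The ring tops are at (368,250) and (243,328), both standing, and the fingers are in line with the crate's y axis. I'll lower over the near ring.

Emit:
jog_arm(
  motion=[
    {"x":-0.04,"y":0.03,"z":2,"ax":0,"ay":0,"az":0},
    {"x":-0.04,"y":0.03,"z":2,"ax":0,"ay":0,"az":0},
    {"x":-0.04,"y":0.03,"z":2,"ax":0,"ay":0,"az":0},
    {"x":-0.04,"y":0.03,"z":2,"ax":0,"ay":0,"az":0},
    {"x":-0.04,"y":0.03,"z":2,"ax":0,"ay":0,"az":0},
  ],
  claw=0.84,
  squeeze=15,
)

```text
time_s: 4.65
tool_pos: [0.4769, -0.2115, 0.0615]
tool_rot: [-180.0, 0.0, -3.3]
force: [0.7, -1.1, 0.1]
grip_width: 0.0805
grasp_force: 0.0
```

Emit:
jog_arm(
  motion=[
    {"x":0,"y":0,"z":0.8,"ax":0,"ay":0,"az":0},
    {"x":0,"y":0,"z":0.8,"ax":0,"ay":0,"az":0},
    {"x":0,"y":0,"z":0.8,"ax":0,"ay":0,"az":0},
    {"x":0,"y":0,"z":0.8,"ax":0,"ay":0,"az":0},
    {"x":0,"y":0,"z":0.8,"ax":0,"ay":0,"az":0},
  ],
)

```text
time_s: 5.15
tool_pos: [0.4776, -0.2117, 0.0224]
tool_rot: [-180.0, -0.1, -3.5]
force: [-0.1, 0.7, 0.2]
grip_width: 0.0802
grasp_force: 0.0
```

Emit:
jog_arm(
  motion=[
    {"x":0,"y":0,"z":0,"ax":0,"ay":0,"az":0},
    {"x":0,"y":0,"z":0,"ax":0,"ay":0,"az":0},
    {"x":0,"y":0,"z":0,"ax":0,"ay":0,"az":0},
    {"x":0,"y":0,"z":0,"ax":0,"ay":0,"az":0},
    {"x":0,"y":0,"z":0,"ax":0,"ay":0,"az":0},
  ],
  claw=0.1,
)

```text
time_s: 5.65
tool_pos: [0.4775, -0.2119, 0.0229]
tool_rot: [180.0, -0.1, -3.5]
force: [0.3, -0.7, 1.1]
grip_width: 0.0561
grasp_force: 15.0
```

Emit:
jog_arm(
  motion=[
    {"x":0,"y":0,"z":0,"ax":0,"ay":0,"az":0},
    {"x":0,"y":0,"z":0,"ax":0,"ay":0,"az":0},
    {"x":0,"y":0,"z":0,"ax":0,"ay":0,"az":0},
    {"x":0,"y":0,"z":0,"ax":0,"ay":0,"az":0},
    {"x":0,"y":0,"z":0,"ax":0,"ay":0,"az":0},
  ],
)

```text
time_s: 6.15
tool_pos: [0.4775, -0.212, 0.0229]
tool_rot: [180.0, -0.0, -3.5]
force: [-0.1, -0.5, 3.7]
grip_width: 0.0562
grasp_force: 15.0
```

Emit:
jog_arm(
  motion=[
    {"x":0,"y":0,"z":-2.5,"ax":0,"ay":0,"az":0},
    {"x":0,"y":0,"z":-3.8,"ax":0,"ay":0,"az":0},
    {"x":0,"y":0,"z":-3.8,"ax":0,"ay":0,"az":0},
    {"x":0,"y":0,"z":-3.8,"ax":0,"ay":0,"az":-6.2},
    {"x":0,"y":0,"z":-3.8,"ax":0,"ay":0,"az":-8},
  ],
)

```text
time_s: 6.65
tool_pos: [0.4764, -0.2112, 0.2004]
tool_rot: [-179.9, 0.1, 11.0]
force: [1.0, 1.4, -1.0]
grip_width: 0.0564
grasp_force: 15.0
```

Emit:
jog_arm(
  motion=[
    {"x":0,"y":0,"z":0,"ax":0,"ay":0,"az":-8},
    {"x":0,"y":0,"z":0,"ax":0,"ay":0,"az":-8},
    {"x":0,"y":0,"z":0,"ax":0,"ay":0,"az":-8},
    {"x":0,"y":0,"z":0,"ax":0,"ay":0,"az":-8},
    {"x":0,"y":0,"z":0,"ax":0,"ay":0,"az":-8},
  ],
)

```text
time_s: 7.15
tool_pos: [0.4766, -0.2112, 0.1988]
tool_rot: [-179.9, 0.0, 51.0]
force: [0.2, -0.6, -1.4]
grip_width: 0.0564
grasp_force: 15.0
```

Emit:
jog_arm(
  motion=[
    {"x":0,"y":0,"z":0,"ax":0,"ay":0,"az":-10},
    {"x":0,"y":0,"z":0,"ax":0,"ay":0,"az":-10},
    {"x":0,"y":0,"z":0,"ax":0,"ay":0,"az":-10},
    {"x":0,"y":0,"z":0,"ax":0,"ay":0,"az":-10},
    {"x":0,"y":0,"z":0,"ax":0,"ay":0,"az":-10},
  ],
)

```text
out of range: a turn must lie within [-8.59, 8.59]
```

```bash
python3 - <<'E'
from h import *
go(.4555,.3445,.2,100.7)
E
```

```text
at [ 0.4766 -0.2112  0.1988] [-1.7991e+02  1.0000e-02  5.1030e+01] t 7.2 grip 0.0564 [ 0.2 -0.6 -1.4]
 turn az -4.97 x 10 rows
 shift [ 3.666  0.55  -0.008] x 15 rows; xy only [3.666 0.55 ]
```

Emit:
jog_arm(
  motion=[
    {"x":0,"y":0,"z":0,"ax":0,"ay":0,"az":-8.3},
    {"x":0,"y":0,"z":0,"ax":0,"ay":0,"az":-8.3},
    {"x":0,"y":0,"z":0,"ax":0,"ay":0,"az":-8.3},
    {"x":0,"y":0,"z":0,"ax":0,"ay":0,"az":-8.3},
    {"x":0,"y":0,"z":0,"ax":0,"ay":0,"az":-8.3},
  ],
)

```text
time_s: 7.65
tool_pos: [0.4766, -0.2112, 0.1987]
tool_rot: [-179.9, -0.0, 92.5]
force: [-0.4, 1.0, -1.7]
grip_width: 0.0563
grasp_force: 15.0
```

Emit:
jog_arm(
  motion=[
    {"x":0,"y":0,"z":0,"ax":0,"ay":0,"az":-8.3},
    {"x":3.93,"y":0.59,"z":0,"ax":0,"ay":0,"az":0},
    {"x":3.93,"y":0.59,"z":0,"ax":0,"ay":0,"az":0},
    {"x":3.93,"y":0.59,"z":0,"ax":0,"ay":0,"az":0},
    {"x":3.93,"y":0.59,"z":0,"ax":0,"ay":0,"az":0},
  ],
)

```text
time_s: 8.15
tool_pos: [0.4708, -0.0511, 0.1989]
tool_rot: [-179.9, -0.0, 100.5]
force: [0.5, 0.4, -0.7]
grip_width: 0.056
grasp_force: 15.0
```

Emit:
jog_arm(
  motion=[
    {"x":3.93,"y":0.59,"z":0,"ax":0,"ay":0,"az":0},
    {"x":3.93,"y":0.59,"z":0,"ax":0,"ay":0,"az":0},
    {"x":3.93,"y":0.59,"z":0,"ax":0,"ay":0,"az":0},
    {"x":3.93,"y":0.59,"z":0,"ax":0,"ay":0,"az":0},
    {"x":3.93,"y":0.59,"z":0,"ax":0,"ay":0,"az":0},
  ],
)

```text
time_s: 8.65
tool_pos: [0.464, 0.1473, 0.1989]
tool_rot: [-179.9, -0.0, 100.5]
force: [-0.1, 0.2, 0.1]
grip_width: 0.0563
grasp_force: 15.0
```

Emit:
jog_arm(
  motion=[
    {"x":3.93,"y":0.59,"z":0,"ax":0,"ay":0,"az":0},
    {"x":3.93,"y":0.59,"z":0,"ax":0,"ay":0,"az":0},
    {"x":3.93,"y":0.59,"z":0,"ax":0,"ay":0,"az":0},
    {"x":3.93,"y":0.59,"z":0,"ax":0,"ay":0,"az":0},
    {"x":3.93,"y":0.59,"z":0,"ax":0,"ay":0,"az":0},
  ],
)

```text
time_s: 9.15
tool_pos: [0.4572, 0.3457, 0.1986]
tool_rot: [-179.9, 0.0, 100.5]
force: [1.2, -0.5, -0.6]
grip_width: 0.0559
grasp_force: 15.0
```

```bash
python3 - <<'E'
from h import *
go(.4555,.3445,.038,100.7)
snap('scene','s2.png')
E
```

```text
at [0.4572 0.3457 0.1986] [-1.7991e+02  3.0000e-02  1.0050e+02] t 9.2 grip 0.0559 [ 1.2 -0.5 -0.6]
 turn az -0.04 x 5 rows
 shift [-0.017 -0.039  3.212] x 5 rows; xy only [-0.017 -0.039]
```

View pics/s2.png

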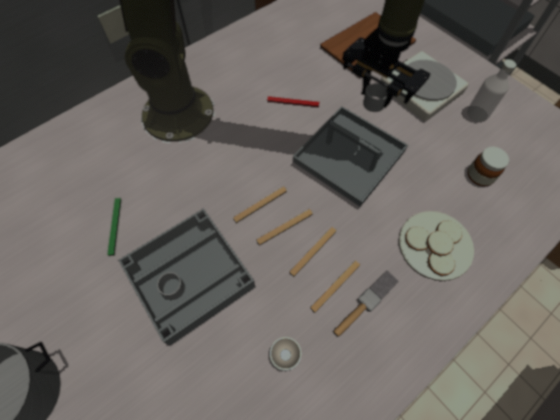

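The cutter is in the gripper at (375,95). The tray at (350,155), the strips and the remaining cutter at (171,287) haven't moved. I'll lower it.

Emit:
jog_arm(
  motion=[
    {"x":0,"y":0,"z":3.5,"ax":0,"ay":0,"az":0},
    {"x":0,"y":0,"z":3.5,"ax":0,"ay":0,"az":0},
    {"x":0,"y":0,"z":3.5,"ax":0,"ay":0,"az":0},
    {"x":0,"y":0,"z":3.5,"ax":0,"ay":0,"az":0},
    {"x":0,"y":0,"z":1,"ax":0,"ay":0,"az":0},
  ],
)

```text
time_s: 9.7
tool_pos: [0.455, 0.3418, 0.0449]
tool_rot: [-179.6, 0.3, 100.5]
force: [0.2, -1.0, -0.9]
grip_width: 0.0562
grasp_force: 15.0
```

Emit:
jog_arm(
  motion=[
    {"x":0,"y":0,"z":0.3,"ax":0,"ay":0,"az":0},
    {"x":0,"y":0,"z":0.3,"ax":0,"ay":0,"az":0},
    {"x":0,"y":0,"z":0.3,"ax":0,"ay":0,"az":0},
    {"x":0,"y":0,"z":0.2,"ax":0,"ay":0,"az":0},
    {"x":0,"y":0,"z":0.1,"ax":0,"ay":0,"az":0},
  ],
)

```text
time_s: 10.2
tool_pos: [0.4586, 0.3448, 0.0384]
tool_rot: [179.9, -0.1, 100.5]
force: [-0.4, -0.1, -0.5]
grip_width: 0.0565
grasp_force: 15.0
```

Emit:
jog_arm(
  motion=[
    {"x":0,"y":0,"z":0,"ax":0,"ay":0,"az":0},
    {"x":0,"y":0,"z":0,"ax":0,"ay":0,"az":0},
    {"x":0,"y":0,"z":0,"ax":0,"ay":0,"az":0},
    {"x":0,"y":0,"z":0,"ax":0,"ay":0,"az":0},
    {"x":0,"y":0,"z":0,"ax":0,"ay":0,"az":0},
  ],
  claw=0.7,
)

```text
time_s: 10.7
tool_pos: [0.4582, 0.3444, 0.0377]
tool_rot: [180.0, -0.0, 100.5]
force: [0.3, 0.1, -0.1]
grip_width: 0.0739
grasp_force: 0.0
```

Emit:
jog_arm(
  motion=[
    {"x":0,"y":0,"z":-2,"ax":0,"ay":0,"az":0},
    {"x":0,"y":0,"z":-3,"ax":0,"ay":0,"az":0},
    {"x":0,"y":0,"z":-3.6,"ax":0,"ay":0,"az":0},
    {"x":0,"y":0,"z":-3.6,"ax":0,"ay":0,"az":0},
    {"x":0,"y":0,"z":-3.6,"ax":0,"ay":0,"az":0},
  ],
)

```text
time_s: 11.2
tool_pos: [0.458, 0.3441, 0.197]
tool_rot: [180.0, -0.0, 100.5]
force: [0.6, 1.0, -0.5]
grip_width: 0.074
grasp_force: 0.0
```

```bash
python3 - <<'E'
from h import *
go(.4695,-.303,.2,100.5);go(.4695,-.303,.2,-3.8)
E
```

```text
at [0.458  0.3441 0.197 ] [180.    -0.   100.48] t 11.2 grip 0.074 [ 0.6  1.  -0.5]
 turn az -0.0 x 5 rows
 shift [-4.256 -0.711 -0.02 ] x 15 rows; xy only [-4.256 -0.711]
at [0.458  0.3441 0.197 ] [180.    -0.   100.48] t 11.2 grip 0.074 [ 0.6  1.  -0.5]
 turn az 6.95 x 15 rows
 shift [ 0.362  4.3   -0.02 ] x 15 rows; xy only [0.362 4.3  ]
```

Emit:
jog_arm(
  motion=[
    {"x":-4.26,"y":-0.71,"z":0,"ax":0,"ay":0,"az":0},
    {"x":-4.26,"y":-0.71,"z":0,"ax":0,"ay":0,"az":0},
    {"x":-4.26,"y":-0.71,"z":0,"ax":0,"ay":0,"az":0},
    {"x":-4.26,"y":-0.71,"z":0,"ax":0,"ay":0,"az":0},
    {"x":-4.26,"y":-0.71,"z":0,"ax":0,"ay":0,"az":0},
  ],
  claw=0.84,
)

```text
time_s: 11.7
tool_pos: [0.4618, 0.1267, 0.1957]
tool_rot: [180.0, -0.0, 100.5]
force: [0.9, -0.3, -0.3]
grip_width: 0.0795
grasp_force: 0.0
```

Emit:
jog_arm(
  motion=[
    {"x":-4.26,"y":-0.71,"z":0,"ax":0,"ay":0,"az":0},
    {"x":-4.26,"y":-0.71,"z":0,"ax":0,"ay":0,"az":0},
    {"x":-4.26,"y":-0.71,"z":0,"ax":0,"ay":0,"az":0},
    {"x":-4.26,"y":-0.71,"z":0,"ax":0,"ay":0,"az":0},
    {"x":-4.26,"y":-0.71,"z":0,"ax":0,"ay":0,"az":0},
  ],
)

```text
time_s: 12.2
tool_pos: [0.4657, -0.0892, 0.1959]
tool_rot: [179.9, -0.0, 100.5]
force: [1.3, 0.1, 0.5]
grip_width: 0.0805
grasp_force: 0.0
```

Emit:
jog_arm(
  motion=[
    {"x":-4.26,"y":-0.71,"z":0,"ax":0,"ay":0,"az":0},
    {"x":-4.26,"y":-0.71,"z":0,"ax":0,"ay":0,"az":0},
    {"x":-4.26,"y":-0.71,"z":0,"ax":0,"ay":0,"az":0},
    {"x":-4.26,"y":-0.71,"z":0,"ax":0,"ay":0,"az":0},
    {"x":-4.26,"y":-0.71,"z":0,"ax":0,"ay":0,"az":0},
  ],
)

```text
time_s: 12.7
tool_pos: [0.4698, -0.3049, 0.1959]
tool_rot: [179.9, -0.0, 100.5]
force: [1.0, -0.4, 0.4]
grip_width: 0.08
grasp_force: 0.0
```

Emit:
jog_arm(
  motion=[
    {"x":0,"y":0,"z":0,"ax":0,"ay":0,"az":8},
    {"x":0,"y":0,"z":0,"ax":0,"ay":0,"az":8},
    {"x":0,"y":0,"z":0,"ax":0,"ay":0,"az":8},
    {"x":0,"y":0,"z":0,"ax":0,"ay":0,"az":8},
    {"x":0,"y":0,"z":0,"ax":0,"ay":0,"az":8},
  ],
)

```text
time_s: 13.2
tool_pos: [0.4697, -0.3034, 0.1955]
tool_rot: [-180.0, -0.0, 60.2]
force: [-0.2, 0.3, 0.7]
grip_width: 0.08
grasp_force: 0.0
```

Emit:
jog_arm(
  motion=[
    {"x":0,"y":0,"z":0,"ax":0,"ay":0,"az":8},
    {"x":0,"y":0,"z":0,"ax":0,"ay":0,"az":8},
    {"x":0,"y":0,"z":0,"ax":0,"ay":0,"az":8},
    {"x":0,"y":0,"z":0,"ax":0,"ay":0,"az":8},
    {"x":0,"y":0,"z":0,"ax":0,"ay":0,"az":8},
  ],
)

```text
time_s: 13.7
tool_pos: [0.4698, -0.3033, 0.1956]
tool_rot: [-180.0, -0.0, 20.2]
force: [-0.4, -0.3, 0.2]
grip_width: 0.08
grasp_force: 0.0
```

Emit:
jog_arm(
  motion=[
    {"x":0,"y":0,"z":0,"ax":0,"ay":0,"az":8},
    {"x":0,"y":0,"z":0,"ax":0,"ay":0,"az":8},
    {"x":0,"y":0,"z":0,"ax":0,"ay":0,"az":8.3},
    {"x":0,"y":0,"z":3,"ax":0,"ay":0,"az":0},
    {"x":0,"y":0,"z":3,"ax":0,"ay":0,"az":0},
  ],
)

```text
time_s: 14.2
tool_pos: [0.4708, -0.3035, 0.1356]
tool_rot: [180.0, -0.2, -3.8]
force: [0.2, -0.2, -0.2]
grip_width: 0.0803
grasp_force: 0.0
```

```bash
python3 - <<'E'
from h import *
go(.4695,-.303,.0225,-3.8)
E
```

```text
at [ 0.4708 -0.3035  0.1356] [ 1.7999e+02 -1.5000e-01 -3.7700e+00] t 14.2 grip 0.0803 [ 0.2 -0.2 -0.2]
 turn az 0.01 x 5 rows
 shift [-0.026 -0.008  2.262] x 5 rows; xy only [-0.026 -0.008]
```

Emit:
jog_arm(
  motion=[
    {"x":0,"y":0,"z":3.3,"ax":0,"ay":0,"az":0},
    {"x":0,"y":0,"z":3.3,"ax":0,"ay":0,"az":0},
    {"x":0,"y":0,"z":1,"ax":0,"ay":0,"az":0},
    {"x":0,"y":0,"z":1,"ax":0,"ay":0,"az":0},
    {"x":0,"y":0,"z":1,"ax":0,"ay":0,"az":0},
  ],
)

```text
time_s: 14.7
tool_pos: [0.4708, -0.304, 0.0402]
tool_rot: [180.0, -0.1, -3.8]
force: [0.5, 0.1, 0.4]
grip_width: 0.0803
grasp_force: 0.0
```

Emit:
jog_arm(
  motion=[
    {"x":0,"y":0,"z":1,"ax":0,"ay":0,"az":0},
    {"x":0,"y":0,"z":0.7,"ax":0,"ay":0,"az":0},
    {"x":0,"y":0,"z":0,"ax":0,"ay":0,"az":0},
    {"x":0,"y":0,"z":0,"ax":0,"ay":0,"az":0},
    {"x":0,"y":0,"z":0,"ax":0,"ay":0,"az":0},
  ],
)

```text
time_s: 15.2
tool_pos: [0.4702, -0.3036, 0.0231]
tool_rot: [180.0, -0.1, -3.8]
force: [-0.1, 0.1, -0.1]
grip_width: 0.08
grasp_force: 0.0
```

Emit:
jog_arm(
  motion=[
    {"x":0,"y":0,"z":0,"ax":0,"ay":0,"az":0},
    {"x":0,"y":0,"z":0,"ax":0,"ay":0,"az":0},
    {"x":0,"y":0,"z":0,"ax":0,"ay":0,"az":0},
    {"x":0,"y":0,"z":0,"ax":0,"ay":0,"az":0},
    {"x":0,"y":0,"z":0,"ax":0,"ay":0,"az":0},
  ],
  claw=0.1,
)

```text
time_s: 15.7
tool_pos: [0.4699, -0.3036, 0.0227]
tool_rot: [180.0, -0.0, -3.8]
force: [-0.1, -0.5, 1.1]
grip_width: 0.0552
grasp_force: 15.0
```

Emit:
jog_arm(
  motion=[
    {"x":0,"y":0,"z":0,"ax":0,"ay":0,"az":0},
    {"x":0,"y":0,"z":0,"ax":0,"ay":0,"az":0},
    {"x":0,"y":0,"z":-2,"ax":0,"ay":0,"az":0},
    {"x":0,"y":0,"z":-4,"ax":0,"ay":0,"az":0},
    {"x":0,"y":0,"z":-4,"ax":0,"ay":0,"az":0},
  ],
)

```text
time_s: 16.2
tool_pos: [0.4689, -0.3027, 0.1228]
tool_rot: [-180.0, 0.1, -3.8]
force: [1.2, -0.6, -0.4]
grip_width: 0.0553
grasp_force: 15.0
```

Emit:
jog_arm(
  motion=[
    {"x":0,"y":0,"z":-4,"ax":0,"ay":0,"az":0},
    {"x":0,"y":0,"z":-3.5,"ax":0,"ay":0,"az":0},
    {"x":0,"y":0,"z":0,"ax":0,"ay":0,"az":-8},
    {"x":0,"y":0,"z":0,"ax":0,"ay":0,"az":-8},
    {"x":0,"y":0,"z":0,"ax":0,"ay":0,"az":-8.5},
  ],
)

```text
time_s: 16.7
tool_pos: [0.4698, -0.3028, 0.1976]
tool_rot: [-180.0, -0.0, 21.1]
force: [-0.1, 0.1, -1.4]
grip_width: 0.0549
grasp_force: 15.0
```

Emit:
jog_arm(
  motion=[
    {"x":0,"y":0,"z":0,"ax":0,"ay":0,"az":-8},
    {"x":0,"y":0,"z":0,"ax":0,"ay":0,"az":-8},
    {"x":0,"y":0,"z":0,"ax":0,"ay":0,"az":-8},
    {"x":0,"y":0,"z":0,"ax":0,"ay":0,"az":-8},
    {"x":0,"y":0,"z":0,"ax":0,"ay":0,"az":-8},
  ],
)

```text
time_s: 17.2
tool_pos: [0.4695, -0.303, 0.1972]
tool_rot: [-179.9, -0.0, 61.0]
force: [0.7, 0.3, 0.2]
grip_width: 0.0551
grasp_force: 15.0
```

Emit:
jog_arm(
  motion=[
    {"x":0,"y":0,"z":0,"ax":0,"ay":0,"az":-8},
    {"x":0,"y":0,"z":0,"ax":0,"ay":0,"az":-8},
    {"x":0,"y":0,"z":0,"ax":0,"ay":0,"az":-8},
    {"x":0,"y":0,"z":0,"ax":0,"ay":0,"az":-8},
    {"x":0,"y":0,"z":0,"ax":0,"ay":0,"az":-8},
  ],
)

```text
time_s: 17.7
tool_pos: [0.4695, -0.303, 0.1972]
tool_rot: [-180.0, -0.1, 101.0]
force: [-0.2, -0.1, -0.5]
grip_width: 0.0551
grasp_force: 15.0
```

```bash
python3 - <<'E'
from h import *
go(.4785,.2226,.197,env.get_obs()['tool_rot'][2])
E
```

```text
at [ 0.4695 -0.303   0.1972] [-1.7998e+02 -6.0000e-02  1.0102e+02] t 17.7 grip 0.0551 [-0.2 -0.1 -0.5]
 turn az -0.0 x 5 rows
 shift [3.428e+00 7.290e-01 1.000e-03] x 15 rows; xy only [3.428 0.729]
```

```bash
cat >> h.py <<'E'
def changed(n,im,ref):
    d=cv2.absdiff(cv2.GaussianBlur(im,(3,3),0),cv2.GaussianBlur(cv2.imread('pics/'+ref)[:,:,::-1].copy(),(3,3),0)).max(2)
    m=cv2.morphologyEx((d>45).astype(np.uint8),cv2.MORPH_OPEN,np.ones((2,2)))
    k,_,st,c=cv2.connectedComponentsWithStats(cv2.dilate(m,np.ones((5,5))))
    print('changed',n,[(tuple(int(q) for q in c[i]),int(st[i,4])) for i in range(1,k) if st[i,4]>60])
E
python3 - <<'E'
from h import *
changed('scene',snap('scene','s3.png'),'s0.png')
changed('top',snap('top','t3.png'),'t0.png')
E
```

```text
changed scene [((125, 4), 125), ((370, 7), 170), ((400, 4), 69), ((187, 58), 305), ((377, 63), 312), ((289, 86), 3658), ((91, 177), 15335), ((156, 261), 880), ((200, 258), 122), ((165, 276), 570), ((210, 274), 139), ((131, 297), 535)]
changed top [((446, 293), 22359), ((414, 200), 177), ((533, 226), 776), ((158, 218), 135), ((373, 217), 87), ((174, 225), 70), ((389, 225), 90), ((70, 284), 204), ((22, 321), 2214), ((174, 340), 5703), ((86, 320), 204), ((23, 405), 1505), ((320, 414), 134)]
```

Emit:
jog_arm(
  motion=[
    {"x":3.43,"y":0.73,"z":0,"ax":0,"ay":0,"az":0},
    {"x":3.43,"y":0.73,"z":0,"ax":0,"ay":0,"az":0},
    {"x":3.43,"y":0.73,"z":0,"ax":0,"ay":0,"az":0},
    {"x":3.43,"y":0.73,"z":0,"ax":0,"ay":0,"az":0},
    {"x":3.43,"y":0.73,"z":0,"ax":0,"ay":0,"az":0},
  ],
)

```text
time_s: 18.3
tool_pos: [0.4735, -0.1265, 0.1974]
tool_rot: [180.0, -0.0, 100.5]
force: [0.8, 0.5, -0.5]
grip_width: 0.055
grasp_force: 15.0
```

Emit:
jog_arm(
  motion=[
    {"x":3.43,"y":0.73,"z":0,"ax":0,"ay":0,"az":0},
    {"x":3.43,"y":0.73,"z":0,"ax":0,"ay":0,"az":0},
    {"x":3.43,"y":0.73,"z":0,"ax":0,"ay":0,"az":0},
    {"x":3.43,"y":0.73,"z":0,"ax":0,"ay":0,"az":0},
    {"x":3.43,"y":0.73,"z":0,"ax":0,"ay":0,"az":0},
  ],
)

```text
time_s: 18.8
tool_pos: [0.4775, 0.0487, 0.1975]
tool_rot: [-180.0, -0.0, 100.5]
force: [0.4, -0.1, 0.5]
grip_width: 0.0549
grasp_force: 15.0
```

Emit:
jog_arm(
  motion=[
    {"x":3.43,"y":0.73,"z":0,"ax":0,"ay":0,"az":0},
    {"x":3.43,"y":0.73,"z":0,"ax":0,"ay":0,"az":0},
    {"x":3.43,"y":0.73,"z":0,"ax":0,"ay":0,"az":0},
    {"x":3.43,"y":0.73,"z":0,"ax":0,"ay":0,"az":0},
    {"x":3.43,"y":0.73,"z":0,"ax":0,"ay":0,"az":0},
  ],
)

```text
time_s: 19.3
tool_pos: [0.4816, 0.2239, 0.1973]
tool_rot: [-180.0, -0.0, 100.5]
force: [1.1, 0.8, -0.1]
grip_width: 0.055
grasp_force: 15.0
```

Emit:
jog_arm(
  motion=[
    {"x":0,"y":0,"z":3.5,"ax":0,"ay":0,"az":0},
    {"x":0,"y":0,"z":3.5,"ax":0,"ay":0,"az":0},
    {"x":0,"y":0,"z":3.5,"ax":0,"ay":0,"az":0},
    {"x":0,"y":0,"z":3.5,"ax":0,"ay":0,"az":0},
    {"x":0,"y":0,"z":1,"ax":0,"ay":0,"az":0},
  ],
)

```text
time_s: 19.8
tool_pos: [0.4799, 0.2229, 0.0451]
tool_rot: [-179.8, 0.0, 100.5]
force: [-4.3, 3.3, 7.4]
grip_width: 0.0546
grasp_force: 15.0
```

Emit:
jog_arm(
  motion=[
    {"x":0,"y":0,"z":0.3,"ax":0,"ay":0,"az":0},
    {"x":0,"y":0,"z":0.3,"ax":0,"ay":0,"az":0},
    {"x":0,"y":0,"z":0.3,"ax":0,"ay":0,"az":0},
    {"x":0,"y":0,"z":0.1,"ax":0,"ay":0,"az":0},
    {"x":0,"y":0,"z":0,"ax":0,"ay":0,"az":0},
  ],
)

```text
time_s: 20.3
tool_pos: [0.4809, 0.2239, 0.0412]
tool_rot: [-179.9, -0.2, 100.6]
force: [-10.2, 0.2, 18.9]
grip_width: 0.0545
grasp_force: 15.0
```

Emit:
jog_arm(
  motion=[
    {"x":0,"y":0,"z":0,"ax":0,"ay":0,"az":0},
    {"x":0,"y":0,"z":0,"ax":0,"ay":0,"az":0},
    {"x":0,"y":0,"z":0,"ax":0,"ay":0,"az":0},
    {"x":0,"y":0,"z":0,"ax":0,"ay":0,"az":0},
    {"x":0,"y":0,"z":0,"ax":0,"ay":0,"az":0},
  ],
  claw=0.7,
)

```text
time_s: 20.8
tool_pos: [0.482, 0.2223, 0.0375]
tool_rot: [-180.0, 0.0, 100.7]
force: [-0.6, 0.9, -0.7]
grip_width: 0.0733
grasp_force: 0.0
```

Emit:
jog_arm(
  motion=[
    {"x":0,"y":0,"z":-2,"ax":0,"ay":0,"az":0},
    {"x":0,"y":0,"z":-3,"ax":0,"ay":0,"az":0},
    {"x":0,"y":0,"z":-3.6,"ax":0,"ay":0,"az":0},
    {"x":0,"y":0,"z":-3.6,"ax":0,"ay":0,"az":0},
    {"x":0,"y":0,"z":-3.6,"ax":0,"ay":0,"az":0},
  ],
)

```text
time_s: 21.3
tool_pos: [0.4818, 0.2222, 0.1968]
tool_rot: [-180.0, 0.0, 100.7]
force: [0.8, -0.4, 0.0]
grip_width: 0.074
grasp_force: 0.0
```

```bash
python3 - <<'E'
from h import *
# strips averaged over views: (x,y,dir)
S=[(.7138,-.004,95.4),(.6127,.0144,97.9),(.515,.0025,82.8),(.4224,-.006,86.)]
go(*S[0][:2],.1,S[0][2])
cv2.imwrite('pics/c3.png',snap('scene','s4.png')[:,:,::-1])
E
```

```text
at [0.4818 0.2222 0.1968] [-1.7999e+02  1.0000e-02  1.0066e+02] t 21.3 grip 0.074 [ 0.8 -0.4  0. ]
 turn az 1.05 x 5 rows
 shift [-2.47   2.097  0.968] x 10 rows; xy only [-2.47   2.097]
```

View pics/c3.png

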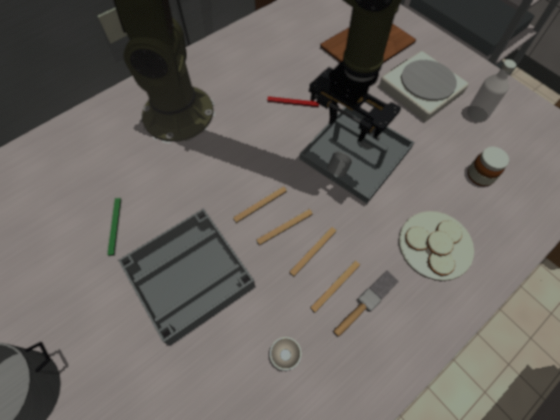

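The tray's right and bottom corners have shifted from (406,150) and (361,203) to about (411,147) and (366,199), so it was nudged. The second ring is near (341,165). I'll move off to the first strip and look at the tray from there.

Emit:
jog_arm(
  motion=[
    {"x":-2.47,"y":2.1,"z":0,"ax":0,"ay":0,"az":1},
    {"x":-2.47,"y":2.1,"z":0,"ax":0,"ay":0,"az":1},
    {"x":-2.47,"y":2.1,"z":0,"ax":0,"ay":0,"az":1},
    {"x":-2.47,"y":2.1,"z":0,"ax":0,"ay":0,"az":1},
    {"x":-2.47,"y":2.1,"z":0,"ax":0,"ay":0,"az":1},
  ],
  claw=-0.05,
)

```text
time_s: 21.85
tool_pos: [0.6052, 0.1154, 0.1952]
tool_rot: [-180.0, 0.0, 95.7]
force: [0.3, 0.7, 1.0]
grip_width: 0.0447
grasp_force: 0.0
```

Emit:
jog_arm(
  motion=[
    {"x":-2.47,"y":2.1,"z":1.5,"ax":0,"ay":0,"az":0},
    {"x":-2.47,"y":2.1,"z":1.5,"ax":0,"ay":0,"az":0},
    {"x":-2.47,"y":2.1,"z":1.5,"ax":0,"ay":0,"az":0},
    {"x":-2.47,"y":2.1,"z":1.5,"ax":0,"ay":0,"az":0},
    {"x":-2.47,"y":2.1,"z":1.5,"ax":0,"ay":0,"az":0},
  ],
)

```text
time_s: 22.35
tool_pos: [0.7218, 0.003, 0.1192]
tool_rot: [-180.0, 0.0, 95.7]
force: [0.4, 0.3, 1.0]
grip_width: 0.0413
grasp_force: 0.0
```

```bash
python3 - <<'E'
from h import *
go(.7138,-.004,.004,95.4)
t=snap('top','t5.png')[:,:,::-1];s=snap('scene','s5.png')[:,:,::-1]
a=cv2.resize(t[165:275,130:240],None,fx=3.6,fy=3.6,interpolation=cv2.INTER_CUBIC)
b=cv2.resize(s[90:200+34,280:424],None,fx=2.75,fy=2.75,interpolation=cv2.INTER_CUBIC)
cv2.imwrite('pics/c4.png',cv2.convertScaleAbs(np.hstack([a,b]),alpha=1.8))
E
```

```text
at [0.7218 0.003  0.1192] [-179.96    0.     95.69] t 22.4 grip 0.0413 [0.4 0.3 1. ]
 turn az 0.06 x 5 rows
 shift [-0.123 -0.173  2.304] x 5 rows; xy only [-0.123 -0.173]
```

View pics/c4.png

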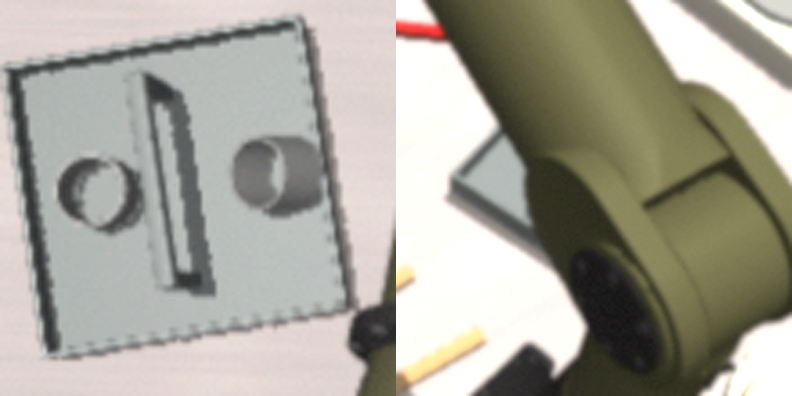

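The tray has moved about 18 mm towards +y; its handle now runs from (140,75) to (172,285) in the left crop. Ring 1 is upright at (97,192). Ring 2 at (275,175) is tipped near the right wall. I'll fix that later and grasp the strip below the gripper now.

Emit:
jog_arm(
  motion=[
    {"x":-0.2,"y":-0.3,"z":3,"ax":0,"ay":0,"az":0},
    {"x":-0.2,"y":-0.3,"z":3,"ax":0,"ay":0,"az":0},
    {"x":-0.2,"y":-0.27,"z":3,"ax":0,"ay":0,"az":0},
    {"x":0,"y":0,"z":1,"ax":0,"ay":0,"az":0},
    {"x":0,"y":0,"z":0.7,"ax":0,"ay":0,"az":0},
  ],
)

```text
time_s: 22.95
tool_pos: [0.7125, -0.0022, 0.0128]
tool_rot: [-179.9, -0.0, 95.7]
force: [0.5, 0.4, -0.2]
grip_width: 0.0412
grasp_force: 0.0
```

Emit:
jog_arm(
  motion=[
    {"x":0,"y":0,"z":0.4,"ax":0,"ay":0,"az":0},
    {"x":0,"y":0,"z":0.3,"ax":0,"ay":0,"az":0},
    {"x":0,"y":0,"z":0.1,"ax":0,"ay":0,"az":0},
    {"x":0,"y":0,"z":0,"ax":0,"ay":0,"az":0},
    {"x":0,"y":0,"z":0,"ax":0,"ay":0,"az":0},
  ],
)

```text
time_s: 23.45
tool_pos: [0.7135, -0.003, 0.0063]
tool_rot: [179.9, -0.0, 95.7]
force: [-0.4, 0.2, 0.2]
grip_width: 0.0411
grasp_force: 0.0
```

```bash
python3 - <<'E'
from h import *
go(.7138,-.004,.0035,95.4)
E
```

```text
at [ 0.7135 -0.003   0.0063] [179.94  -0.    95.69] t 23.4 grip 0.0411 [-0.4  0.2  0.2]
 turn az 0.06 x 5 rows
 shift [-0.021  0.004  0.056] x 5 rows; xy only [-0.021  0.004]
```

Emit:
jog_arm(
  motion=[
    {"x":0,"y":0,"z":0.15,"ax":0,"ay":0,"az":0},
    {"x":0,"y":0,"z":0.15,"ax":0,"ay":0,"az":0},
    {"x":0,"y":0,"z":0,"ax":0,"ay":0,"az":0},
    {"x":0,"y":0,"z":0,"ax":0,"ay":0,"az":0},
    {"x":0,"y":0,"z":0,"ax":0,"ay":0,"az":0},
  ],
)

```text
time_s: 23.95
tool_pos: [0.7131, -0.003, 0.0026]
tool_rot: [180.0, -0.0, 95.7]
force: [1.4, 0.2, -0.2]
grip_width: 0.0415
grasp_force: 0.0
```

Emit:
jog_arm(
  motion=[
    {"x":0,"y":0,"z":0,"ax":0,"ay":0,"az":0},
    {"x":0,"y":0,"z":0,"ax":0,"ay":0,"az":0},
    {"x":0,"y":0,"z":0,"ax":0,"ay":0,"az":0},
    {"x":0,"y":0,"z":0,"ax":0,"ay":0,"az":0},
    {"x":0,"y":0,"z":0,"ax":0,"ay":0,"az":0},
  ],
  claw=-0.9,
  squeeze=20,
)

```text
time_s: 24.45
tool_pos: [0.7131, -0.003, 0.0026]
tool_rot: [180.0, -0.0, 95.7]
force: [0.2, 0.7, -0.3]
grip_width: 0.0159
grasp_force: 20.0
```

Emit:
jog_arm(
  motion=[
    {"x":0,"y":0,"z":0,"ax":0,"ay":0,"az":0},
    {"x":0,"y":0,"z":0,"ax":0,"ay":0,"az":0},
    {"x":0,"y":0,"z":-2,"ax":0,"ay":0,"az":0},
    {"x":0,"y":0,"z":-4,"ax":0,"ay":0,"az":0},
    {"x":0,"y":0,"z":-4,"ax":0,"ay":0,"az":0},
  ],
)

```text
time_s: 24.95
tool_pos: [0.7121, -0.003, 0.1026]
tool_rot: [-179.9, -0.0, 95.7]
force: [0.1, 1.0, -0.1]
grip_width: 0.0155
grasp_force: 20.0
```

Emit:
jog_arm(
  motion=[
    {"x":0,"y":0,"z":-3,"ax":0,"ay":0,"az":0},
    {"x":0,"y":0,"z":0,"ax":0,"ay":0,"az":8.3},
    {"x":0,"y":0,"z":0,"ax":0,"ay":0,"az":8.3},
    {"x":0,"y":0,"z":0,"ax":0,"ay":0,"az":8.3},
    {"x":0,"y":0,"z":0,"ax":0,"ay":0,"az":8.3},
  ],
)

```text
time_s: 25.45
tool_pos: [0.7129, -0.0029, 0.1326]
tool_rot: [-180.0, -0.0, 62.2]
force: [-1.1, -0.4, 0.1]
grip_width: 0.0156
grasp_force: 20.0
```

Emit:
jog_arm(
  motion=[
    {"x":0,"y":0,"z":0,"ax":0,"ay":0,"az":8.3},
    {"x":0,"y":0,"z":0,"ax":0,"ay":0,"az":8.3},
    {"x":0,"y":0,"z":0,"ax":0,"ay":0,"az":8.3},
    {"x":0,"y":0,"z":0,"ax":0,"ay":0,"az":8.3},
    {"x":0,"y":0,"z":0,"ax":0,"ay":0,"az":8.3},
  ],
)

```text
time_s: 25.95
tool_pos: [0.7129, -0.0028, 0.1325]
tool_rot: [-180.0, 0.0, 20.7]
force: [0.3, 0.1, -0.1]
grip_width: 0.0155
grasp_force: 20.0
```

Emit:
jog_arm(
  motion=[
    {"x":0,"y":0,"z":0,"ax":0,"ay":0,"az":8.3},
    {"x":0,"y":0,"z":0,"ax":0,"ay":0,"az":8.3},
    {"x":0,"y":0,"z":0,"ax":0,"ay":0,"az":8.3},
    {"x":0,"y":0,"z":0,"ax":0,"ay":0,"az":0},
    {"x":0,"y":0,"z":0,"ax":0,"ay":0,"az":0},
  ],
)

```text
time_s: 26.45
tool_pos: [0.7129, -0.0029, 0.1324]
tool_rot: [180.0, 0.0, -3.7]
force: [-0.0, -0.2, -0.6]
grip_width: 0.0157
grasp_force: 20.0
```

```bash
python3 - <<'E'
from h import *
go(.4644,-.3355,.12,-3.8)
E
```

```text
at [ 0.7129 -0.0029  0.1324] [ 1.7999e+02  1.0000e-02 -3.7100e+00] t 26.4 grip 0.0157 [-0.  -0.2 -0.6]
 turn az 0.02 x 5 rows
 shift [-2.259  3.484  0.124] x 10 rows; xy only [-2.259  3.484]
```

Emit:
jog_arm(
  motion=[
    {"x":-2.26,"y":3.48,"z":0.1,"ax":0,"ay":0,"az":0},
    {"x":-2.26,"y":3.48,"z":0.1,"ax":0,"ay":0,"az":0},
    {"x":-2.26,"y":3.48,"z":0.1,"ax":0,"ay":0,"az":0},
    {"x":-2.26,"y":3.48,"z":0.1,"ax":0,"ay":0,"az":0},
    {"x":-2.26,"y":3.48,"z":0.1,"ax":0,"ay":0,"az":0},
  ],
)

```text
time_s: 26.95
tool_pos: [0.5873, -0.17, 0.1277]
tool_rot: [-180.0, -0.0, -3.7]
force: [0.1, -0.9, -0.2]
grip_width: 0.016
grasp_force: 20.0
```

Emit:
jog_arm(
  motion=[
    {"x":-2.26,"y":3.48,"z":0.1,"ax":0,"ay":0,"az":0},
    {"x":-2.26,"y":3.48,"z":0.1,"ax":0,"ay":0,"az":0},
    {"x":-2.26,"y":3.48,"z":0.1,"ax":0,"ay":0,"az":0},
    {"x":-2.26,"y":3.48,"z":0.1,"ax":0,"ay":0,"az":0},
    {"x":-2.26,"y":3.48,"z":0.1,"ax":0,"ay":0,"az":0},
  ],
)

```text
time_s: 27.45
tool_pos: [0.4629, -0.3358, 0.1228]
tool_rot: [-180.0, -0.1, -3.7]
force: [0.1, -0.6, 0.0]
grip_width: 0.0159
grasp_force: 20.0
```

```bash
python3 - <<'E'
from h import *
go(.4644,-.3355,.042,-3.8)
s=snap('scene','s6.png')[:,:,::-1]
b=cv2.resize(s[85:225,275:425],None,fx=4,fy=4,interpolation=cv2.INTER_CUBIC)
cv2.imwrite('pics/c5.png',cv2.convertScaleAbs(b,alpha=1.8))
E
```

```text
at [ 0.4629 -0.3358  0.1228] [-1.7997e+02 -7.0000e-02 -3.7200e+00] t 27.4 grip 0.0159 [ 0.1 -0.6  0. ]
 turn az 0.02 x 5 rows
 shift [ 0.03  -0.009  1.617] x 5 rows; xy only [ 0.03  -0.009]
```

View pics/c5.png

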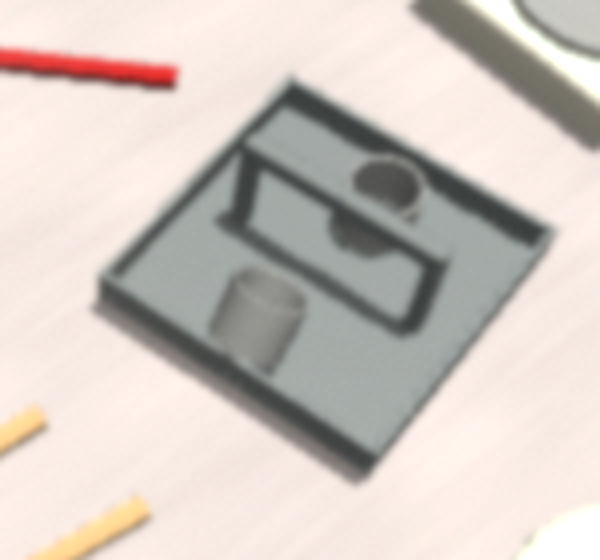

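In this crop (4x) ring 1 at (388,190) is upright. Ring 2 at (258,315) is tilted towards the handle with its lower edge caught on the near wall, because the tray had shifted under it. I'll place this strip, then re-grip the ring and set it upright.

Emit:
jog_arm(
  motion=[
    {"x":0.03,"y":0,"z":2.5,"ax":0,"ay":0,"az":0},
    {"x":0.03,"y":0,"z":2.5,"ax":0,"ay":0,"az":0},
    {"x":0.03,"y":0,"z":1.6,"ax":0,"ay":0,"az":0},
    {"x":0.03,"y":0,"z":0.8,"ax":0,"ay":0,"az":0},
    {"x":0.03,"y":0,"z":0.5,"ax":0,"ay":0,"az":0},
  ],
)

```text
time_s: 28.0
tool_pos: [0.4654, -0.3348, 0.0432]
tool_rot: [-180.0, 0.0, -3.9]
force: [-0.4, -0.8, -0.4]
grip_width: 0.0158
grasp_force: 20.0
```

Emit:
jog_arm(
  motion=[
    {"x":0,"y":0,"z":0.2,"ax":0,"ay":0,"az":0},
    {"x":0,"y":0,"z":0.1,"ax":0,"ay":0,"az":0},
    {"x":0,"y":0,"z":0,"ax":0,"ay":0,"az":0},
    {"x":0,"y":0,"z":0,"ax":0,"ay":0,"az":0},
    {"x":0,"y":0,"z":0,"ax":0,"ay":0,"az":0},
  ],
)

```text
time_s: 28.5
tool_pos: [0.4656, -0.335, 0.0409]
tool_rot: [180.0, -0.0, -3.9]
force: [-0.7, 0.6, -0.7]
grip_width: 0.0162
grasp_force: 20.0
```

Emit:
jog_arm(
  motion=[
    {"x":0,"y":0,"z":0,"ax":0,"ay":0,"az":0},
    {"x":0,"y":0,"z":0,"ax":0,"ay":0,"az":0},
    {"x":0,"y":0,"z":0,"ax":0,"ay":0,"az":0},
    {"x":0,"y":0,"z":0,"ax":0,"ay":0,"az":0},
    {"x":0,"y":0,"z":0,"ax":0,"ay":0,"az":0},
  ],
  claw=-0.3,
)

```text
time_s: 29.0
tool_pos: [0.4654, -0.3349, 0.0406]
tool_rot: [-180.0, -0.0, -3.9]
force: [-0.3, -0.5, -0.6]
grip_width: 0.0304
grasp_force: 0.0
```

Emit:
jog_arm(
  motion=[
    {"x":0,"y":0,"z":-2,"ax":0,"ay":0,"az":0},
    {"x":0,"y":0,"z":-3,"ax":0,"ay":0,"az":0},
    {"x":0,"y":0,"z":-3.5,"ax":0,"ay":0,"az":0},
    {"x":0,"y":0,"z":-3.5,"ax":0,"ay":0,"az":0},
    {"x":0,"y":0,"z":-3.5,"ax":0,"ay":0,"az":0},
  ],
)

```text
time_s: 29.5
tool_pos: [0.465, -0.3349, 0.1969]
tool_rot: [-180.0, 0.0, -3.9]
force: [1.2, -0.6, 0.2]
grip_width: 0.0306
grasp_force: 0.0
```

```bash
python3 - <<'E'
from h import *
# tray now: handle ends from c4 (top, 3.6x, org 130,165), c5 (scene 4x org 275,85)
T=lambda p:np.array(p,float)/3.6+[130,165]-.36
S=lambda p:np.array(p,float)/4+[275,85]-.375
for n,p in(('top',T([(140,75),(172,285)])),('scene',S([(250,143),(445,253)]))):
    W=onplane(n,p,.106);d=W[1]-W[0];print('handle',n,W.mean(0).round(4),np.linalg.norm(d).round(3),(np.degrees(np.arctan2(d[1],d[0]))%180).round(1))
W=onplane('top',T([(10,68),(300,20),(347,308),(50,355)]),.044);print('rim top',W.mean(0).round(4))
W=onplane('scene',S([(370,465),(102,280),(292,82),(550,232)]),.044);print('rim sc',W.mean(0).round(4))
print('ring2',onplane('top',T([(277,176)]),.045).round(4),onplane('scene',S([(258,318)]),.045).round(4))
print('ring1',onplane('top',T([(97,190)]),.055).round(4),onplane('scene',S([(388,188)]),.063).round(4))
go(.467,.24,.2,100.5); go(.467,.24,.2,-3.8)
E
```

```text
handle top [0.469  0.3023 0.106 ] 0.154 11.4
handle scene [0.4734 0.3041 0.106 ] 0.151 12.9
rim top [0.4681 0.3028 0.044 ]
rim sc [0.4756 0.3009 0.044 ]
ring2 [[0.4782 0.2253 0.045 ]] [[0.4813 0.2271 0.045 ]]
ring1 [[0.4632 0.36   0.055 ]] [[0.4677 0.3633 0.063 ]]
at [ 0.465  -0.3349  0.1969] [-179.99    0.     -3.93] t 29.5 grip 0.0306 [ 1.2 -0.6  0.2]
 turn az -6.96 x 15 rows
 shift [ 3.766  0.711 -0.021] x 15 rows; xy only [3.766 0.711]
at [ 0.465  -0.3349  0.1969] [-179.99    0.     -3.93] t 29.5 grip 0.0306 [ 1.2 -0.6  0.2]
 turn az -0.03 x 5 rows
 shift [-0.241 -3.825 -0.021] x 15 rows; xy only [-0.241 -3.825]
```

The tray is now near (0.471, 0.3025) with yaw about 12. I'll lay the other strips first, then fix the ring just before lifting the tray.

Emit:
jog_arm(
  motion=[
    {"x":0,"y":0,"z":0,"ax":0,"ay":0,"az":-8.5},
    {"x":0,"y":0,"z":0,"ax":0,"ay":0,"az":-8.5},
    {"x":0,"y":0,"z":0,"ax":0,"ay":0,"az":-8.5},
    {"x":0,"y":0,"z":0,"ax":0,"ay":0,"az":-8.5},
    {"x":0,"y":0,"z":0,"ax":0,"ay":0,"az":-8.5},
  ],
  claw=-0.05,
)

```text
time_s: 30.0
tool_pos: [0.4652, -0.3349, 0.1956]
tool_rot: [-180.0, -0.0, 38.9]
force: [-0.0, 1.0, -0.7]
grip_width: 0.0412
grasp_force: 0.0
```

Emit:
jog_arm(
  motion=[
    {"x":0,"y":0,"z":0,"ax":0,"ay":0,"az":-8.5},
    {"x":0,"y":0,"z":0,"ax":0,"ay":0,"az":-8.5},
    {"x":0,"y":0,"z":0,"ax":0,"ay":0,"az":-8.5},
    {"x":0,"y":0,"z":0,"ax":0,"ay":0,"az":-8.5},
    {"x":0,"y":0,"z":0,"ax":0,"ay":0,"az":-8.5},
  ],
)

```text
time_s: 30.5
tool_pos: [0.4652, -0.3349, 0.1955]
tool_rot: [180.0, -0.0, 81.4]
force: [-0.1, -0.7, -0.5]
grip_width: 0.0415
grasp_force: 0.0
```

Emit:
jog_arm(
  motion=[
    {"x":0,"y":0,"z":0,"ax":0,"ay":0,"az":-8.5},
    {"x":0,"y":0,"z":0,"ax":0,"ay":0,"az":-8.3},
    {"x":0,"y":0,"z":0,"ax":0,"ay":0,"az":0},
    {"x":0,"y":0,"z":0,"ax":0,"ay":0,"az":0},
    {"x":0,"y":0,"z":0,"ax":0,"ay":0,"az":0},
  ],
)

```text
time_s: 31.0
tool_pos: [0.4653, -0.3349, 0.1955]
tool_rot: [-180.0, -0.0, 97.7]
force: [0.7, 0.0, 0.8]
grip_width: 0.0413
grasp_force: 0.0
```

```bash
python3 - <<'E'
from h import *
go(.6127,.0144,.06,97.9)
changed('scene',snap('scene','s7.png'),'s0.png')
E
```

```text
at [ 0.4653 -0.3349  0.1955] [-180.     -0.     97.75] t 31.0 grip 0.0413 [0.7 0.  0.8]
 turn az -0.03 x 5 rows
 shift [3.257 1.941 1.355] x 10 rows; xy only [3.257 1.941]
changed scene [((125, 5), 127), ((370, 6), 169), ((400, 4), 69), ((187, 60), 309), ((377, 64), 288), ((288, 86), 3565), ((90, 204), 17748), ((346, 153), 3358), ((363, 141), 80), ((378, 157), 199), ((334, 288), 698)]
```

Emit:
jog_arm(
  motion=[
    {"x":3.26,"y":1.94,"z":1,"ax":0,"ay":0,"az":0},
    {"x":3.26,"y":1.94,"z":1,"ax":0,"ay":0,"az":0},
    {"x":3.26,"y":1.94,"z":1,"ax":0,"ay":0,"az":0},
    {"x":3.26,"y":1.94,"z":1,"ax":0,"ay":0,"az":0},
    {"x":3.26,"y":1.94,"z":1,"ax":0,"ay":0,"az":0},
  ],
)

```text
time_s: 31.55
tool_pos: [0.5395, -0.1586, 0.1453]
tool_rot: [180.0, -0.0, 97.8]
force: [-0.1, 0.3, -0.3]
grip_width: 0.0414
grasp_force: 0.0
```

Emit:
jog_arm(
  motion=[
    {"x":3.26,"y":1.94,"z":1.7,"ax":0,"ay":0,"az":0},
    {"x":3.26,"y":1.94,"z":1.7,"ax":0,"ay":0,"az":0},
    {"x":3.26,"y":1.94,"z":1.7,"ax":0,"ay":0,"az":0},
    {"x":3.26,"y":1.94,"z":1.7,"ax":0,"ay":0,"az":0},
    {"x":3.26,"y":1.94,"z":1.7,"ax":0,"ay":0,"az":0},
  ],
)

```text
time_s: 32.05
tool_pos: [0.6133, 0.0163, 0.0599]
tool_rot: [180.0, -0.0, 97.8]
force: [0.9, -0.4, 0.7]
grip_width: 0.0413
grasp_force: 0.0
```

Emit:
jog_arm(
  motion=[
    {"x":0,"y":0,"z":1.5,"ax":0,"ay":0,"az":0},
    {"x":0,"y":0,"z":1.5,"ax":0,"ay":0,"az":0},
    {"x":0,"y":0,"z":1.1,"ax":0,"ay":0,"az":0},
    {"x":0,"y":0,"z":0.7,"ax":0,"ay":0,"az":0},
    {"x":0,"y":0,"z":0,"ax":0,"ay":0,"az":0},
  ],
)

```text
time_s: 32.55
tool_pos: [0.6119, 0.0132, 0.0118]
tool_rot: [-179.9, 0.0, 97.8]
force: [0.3, 0.3, -1.0]
grip_width: 0.0411
grasp_force: 0.0
```

```bash
python3 - <<'E'
from h import *
go(.6127,.0144,.0028,97.9)
E
```

```text
at [0.6119 0.0132 0.0118] [-1.7991e+02  2.0000e-02  9.7760e+01] t 32.5 grip 0.0411 [ 0.3  0.3 -1. ]
 turn az -0.03 x 5 rows
 shift [0.021 0.019 0.179] x 5 rows; xy only [0.021 0.019]
```

Emit:
jog_arm(
  motion=[
    {"x":0,"y":0,"z":0.5,"ax":0,"ay":0,"az":0},
    {"x":0,"y":0,"z":0.4,"ax":0,"ay":0,"az":0},
    {"x":0,"y":0,"z":0,"ax":0,"ay":0,"az":0},
    {"x":0,"y":0,"z":0,"ax":0,"ay":0,"az":0},
    {"x":0,"y":0,"z":0,"ax":0,"ay":0,"az":0},
  ],
)

```text
time_s: 33.05
tool_pos: [0.613, 0.0147, 0.0039]
tool_rot: [180.0, -0.0, 97.9]
force: [-0.1, -0.1, 0.1]
grip_width: 0.0415
grasp_force: 0.0
```

Emit:
jog_arm(
  motion=[
    {"x":0,"y":0,"z":0,"ax":0,"ay":0,"az":0},
    {"x":0,"y":0,"z":0,"ax":0,"ay":0,"az":0},
    {"x":0,"y":0,"z":0,"ax":0,"ay":0,"az":0},
    {"x":0,"y":0,"z":0,"ax":0,"ay":0,"az":0},
    {"x":0,"y":0,"z":0,"ax":0,"ay":0,"az":0},
  ],
  claw=-0.9,
)

```text
time_s: 33.55
tool_pos: [0.6128, 0.0147, 0.0036]
tool_rot: [180.0, -0.0, 97.9]
force: [0.3, 0.5, 0.5]
grip_width: 0.0157
grasp_force: 20.0
```

Emit:
jog_arm(
  motion=[
    {"x":0,"y":0,"z":0,"ax":0,"ay":0,"az":0},
    {"x":0,"y":0,"z":-2,"ax":0,"ay":0,"az":0},
    {"x":0,"y":0,"z":-4,"ax":0,"ay":0,"az":0},
    {"x":0,"y":0,"z":-4,"ax":0,"ay":0,"az":0},
    {"x":0,"y":0,"z":-3,"ax":0,"ay":0,"az":0},
  ],
)

```text
time_s: 34.05
tool_pos: [0.6134, 0.0144, 0.1361]
tool_rot: [179.9, 0.0, 97.9]
force: [-0.3, 1.0, 0.4]
grip_width: 0.0155
grasp_force: 20.0
```

Emit:
jog_arm(
  motion=[
    {"x":0,"y":0,"z":0,"ax":0,"ay":0,"az":8.5},
    {"x":0,"y":0,"z":0,"ax":0,"ay":0,"az":8.5},
    {"x":0,"y":0,"z":0,"ax":0,"ay":0,"az":8.5},
    {"x":0,"y":0,"z":0,"ax":0,"ay":0,"az":8.5},
    {"x":0,"y":0,"z":0,"ax":0,"ay":0,"az":8.5},
  ],
)

```text
time_s: 34.55
tool_pos: [0.6126, 0.0147, 0.1335]
tool_rot: [-180.0, -0.0, 55.0]
force: [-0.8, 0.2, -1.2]
grip_width: 0.0159
grasp_force: 20.0
```

Emit:
jog_arm(
  motion=[
    {"x":0,"y":0,"z":0,"ax":0,"ay":0,"az":8.5},
    {"x":0,"y":0,"z":0,"ax":0,"ay":0,"az":8.5},
    {"x":0,"y":0,"z":0,"ax":0,"ay":0,"az":8.5},
    {"x":0,"y":0,"z":0,"ax":0,"ay":0,"az":8.5},
    {"x":0,"y":0,"z":0,"ax":0,"ay":0,"az":8.5},
  ],
)

```text
time_s: 35.05
tool_pos: [0.6126, 0.0147, 0.1335]
tool_rot: [-180.0, 0.0, 12.5]
force: [-0.2, -0.1, -1.1]
grip_width: 0.0152
grasp_force: 20.0
```

Emit:
jog_arm(
  motion=[
    {"x":0,"y":0,"z":0,"ax":0,"ay":0,"az":8.5},
    {"x":0,"y":0,"z":0,"ax":0,"ay":0,"az":8.1},
    {"x":0,"y":0,"z":0,"ax":0,"ay":0,"az":0},
    {"x":0,"y":0,"z":0,"ax":0,"ay":0,"az":0},
    {"x":0,"y":0,"z":0,"ax":0,"ay":0,"az":0},
  ],
)

```text
time_s: 35.55
tool_pos: [0.6127, 0.0148, 0.1335]
tool_rot: [-180.0, 0.0, -3.6]
force: [0.0, -1.3, -0.3]
grip_width: 0.0155
grasp_force: 20.0
```

```bash
python3 - <<'E'
from h import *
go(.4677,-.2856,.125,-3.8)
E
```

```text
at [0.6127 0.0148 0.1335] [-179.99    0.     -3.57] t 35.5 grip 0.0155 [ 0.  -1.3 -0.3]
 turn az 0.05 x 5 rows
 shift [-1.248  3.093  0.085] x 10 rows; xy only [-1.248  3.093]
```

Emit:
jog_arm(
  motion=[
    {"x":-1.25,"y":3.09,"z":0.1,"ax":0,"ay":0,"az":0},
    {"x":-1.25,"y":3.09,"z":0.1,"ax":0,"ay":0,"az":0},
    {"x":-1.25,"y":3.09,"z":0.1,"ax":0,"ay":0,"az":0},
    {"x":-1.25,"y":3.09,"z":0.1,"ax":0,"ay":0,"az":0},
    {"x":-1.25,"y":3.09,"z":0.1,"ax":0,"ay":0,"az":0},
  ],
)

```text
time_s: 36.05
tool_pos: [0.5397, -0.1366, 0.1287]
tool_rot: [-180.0, -0.0, -3.6]
force: [0.5, -0.3, -0.1]
grip_width: 0.0154
grasp_force: 20.0
```

Emit:
jog_arm(
  motion=[
    {"x":-1.25,"y":3.09,"z":0.1,"ax":0,"ay":0,"az":0},
    {"x":-1.25,"y":3.09,"z":0.1,"ax":0,"ay":0,"az":0},
    {"x":-1.25,"y":3.09,"z":0.1,"ax":0,"ay":0,"az":0},
    {"x":-1.25,"y":3.09,"z":0.1,"ax":0,"ay":0,"az":0},
    {"x":-1.25,"y":3.09,"z":0.1,"ax":0,"ay":0,"az":0},
  ],
)

```text
time_s: 36.55
tool_pos: [0.4674, -0.2867, 0.1237]
tool_rot: [-180.0, -0.1, -3.6]
force: [0.0, -1.1, 0.2]
grip_width: 0.0155
grasp_force: 20.0
```

Emit:
jog_arm(
  motion=[
    {"x":0,"y":0,"z":2.5,"ax":0,"ay":0,"az":0},
    {"x":0,"y":0,"z":2.5,"ax":0,"ay":0,"az":0},
    {"x":0,"y":0,"z":1.6,"ax":0,"ay":0,"az":0},
    {"x":0,"y":0,"z":0.8,"ax":0,"ay":0,"az":0},
    {"x":0,"y":0,"z":0.4,"ax":0,"ay":0,"az":0},
  ],
)

```text
time_s: 37.05
tool_pos: [0.468, -0.2854, 0.0451]
tool_rot: [-180.0, 0.0, -3.7]
force: [-0.4, 0.1, 0.2]
grip_width: 0.0155
grasp_force: 20.0
```

Emit:
jog_arm(
  motion=[
    {"x":0,"y":0,"z":0.2,"ax":0,"ay":0,"az":0},
    {"x":0,"y":0,"z":0.1,"ax":0,"ay":0,"az":0},
    {"x":0,"y":0,"z":0,"ax":0,"ay":0,"az":0},
    {"x":0,"y":0,"z":0,"ax":0,"ay":0,"az":0},
    {"x":0,"y":0,"z":0,"ax":0,"ay":0,"az":0},
  ],
)

```text
time_s: 37.55
tool_pos: [0.4683, -0.2856, 0.0429]
tool_rot: [180.0, -0.0, -3.7]
force: [-0.1, -0.4, 0.1]
grip_width: 0.0156
grasp_force: 20.0
```

Emit:
jog_arm(
  motion=[
    {"x":0,"y":0,"z":0,"ax":0,"ay":0,"az":0},
    {"x":0,"y":0,"z":0,"ax":0,"ay":0,"az":0},
    {"x":0,"y":0,"z":0,"ax":0,"ay":0,"az":0},
    {"x":0,"y":0,"z":0,"ax":0,"ay":0,"az":0},
    {"x":0,"y":0,"z":0,"ax":0,"ay":0,"az":0},
  ],
  claw=-0.3,
)

```text
time_s: 38.05
tool_pos: [0.468, -0.2856, 0.0426]
tool_rot: [-180.0, -0.0, -3.7]
force: [0.1, 0.4, 0.3]
grip_width: 0.0302
grasp_force: 0.0
```

Emit:
jog_arm(
  motion=[
    {"x":0,"y":0,"z":-2,"ax":0,"ay":0,"az":0},
    {"x":0,"y":0,"z":-3,"ax":0,"ay":0,"az":0},
    {"x":0,"y":0,"z":-4,"ax":0,"ay":0,"az":0},
    {"x":0,"y":0,"z":0,"ax":0,"ay":0,"az":-8.5},
    {"x":0,"y":0,"z":0,"ax":0,"ay":0,"az":-8.5},
  ],
)

```text
time_s: 38.55
tool_pos: [0.4689, -0.286, 0.134]
tool_rot: [179.9, -0.2, 13.6]
force: [-1.1, -0.3, -0.7]
grip_width: 0.0304
grasp_force: 0.0
```

Emit:
jog_arm(
  motion=[
    {"x":0,"y":0,"z":0,"ax":0,"ay":0,"az":-8.5},
    {"x":0,"y":0,"z":0,"ax":0,"ay":0,"az":-8.5},
    {"x":0,"y":0,"z":0,"ax":0,"ay":0,"az":-8.5},
    {"x":0,"y":0,"z":0,"ax":0,"ay":0,"az":-8.5},
    {"x":0,"y":0,"z":0,"ax":0,"ay":0,"az":-8.5},
  ],
  claw=-0.05,
)

```text
time_s: 39.05
tool_pos: [0.4679, -0.2857, 0.1325]
tool_rot: [180.0, -0.0, 56.1]
force: [-0.5, -0.8, -1.1]
grip_width: 0.0412
grasp_force: 0.0
```

Emit:
jog_arm(
  motion=[
    {"x":0,"y":0,"z":0,"ax":0,"ay":0,"az":-8.5},
    {"x":0,"y":0,"z":0,"ax":0,"ay":0,"az":-8.5},
    {"x":0,"y":0,"z":0,"ax":0,"ay":0,"az":-9.5},
    {"x":0,"y":0,"z":0,"ax":0,"ay":0,"az":0},
    {"x":0,"y":0,"z":0,"ax":0,"ay":0,"az":0},
  ],
)

```text
out of range: a turn must lie within [-8.59, 8.59]
```

```bash
python3 - <<'E'
from h import *
go(.515,.0025,.06,82.8)
changed('scene',snap('scene','s8.png'),'s7.png')
E
```

```text
at [ 0.4679 -0.2857  0.1325] [180.    -0.    56.13] t 39.0 grip 0.0412 [-0.5 -0.8 -1.1]
 turn az -5.33 x 5 rows
 shift [2.918 0.106 0.725] x 10 rows; xy only [2.918 0.106]
changed scene [((83, 28), 553), ((109, 156), 8178), ((68, 221), 8582), ((181, 144), 61), ((49, 156), 187), ((166, 204), 1482), ((312, 253), 669), ((172, 277), 1208), ((168, 303), 77)]
```

Emit:
jog_arm(
  motion=[
    {"x":0,"y":0,"z":0,"ax":0,"ay":0,"az":-5.3},
    {"x":0,"y":0,"z":0,"ax":0,"ay":0,"az":-5.3},
    {"x":0,"y":0,"z":0,"ax":0,"ay":0,"az":-5.3},
    {"x":0,"y":0,"z":0,"ax":0,"ay":0,"az":-5.3},
    {"x":0,"y":0,"z":0,"ax":0,"ay":0,"az":-5.3},
  ],
)

```text
time_s: 39.6
tool_pos: [0.4679, -0.2857, 0.1325]
tool_rot: [-180.0, -0.0, 82.3]
force: [-0.4, -0.2, 0.1]
grip_width: 0.0415
grasp_force: 0.0
```

Emit:
jog_arm(
  motion=[
    {"x":2.92,"y":0.11,"z":0.35,"ax":0,"ay":0,"az":0},
    {"x":2.92,"y":0.11,"z":0.35,"ax":0,"ay":0,"az":0},
    {"x":2.92,"y":0.11,"z":0.35,"ax":0,"ay":0,"az":0},
    {"x":2.92,"y":0.11,"z":0.35,"ax":0,"ay":0,"az":0},
    {"x":2.92,"y":0.11,"z":0.35,"ax":0,"ay":0,"az":0},
  ],
)

```text
time_s: 40.1
tool_pos: [0.4931, -0.1406, 0.115]
tool_rot: [180.0, -0.0, 82.1]
force: [-0.2, -0.2, -0.5]
grip_width: 0.0414
grasp_force: 0.0
```

Emit:
jog_arm(
  motion=[
    {"x":2.92,"y":0.11,"z":1.1,"ax":0,"ay":0,"az":0},
    {"x":2.92,"y":0.11,"z":1.1,"ax":0,"ay":0,"az":0},
    {"x":2.92,"y":0.11,"z":1.1,"ax":0,"ay":0,"az":0},
    {"x":2.92,"y":0.11,"z":1.1,"ax":0,"ay":0,"az":0},
    {"x":2.92,"y":0.11,"z":1.1,"ax":0,"ay":0,"az":0},
  ],
)

```text
time_s: 40.6
tool_pos: [0.5182, 0.0034, 0.0597]
tool_rot: [180.0, -0.0, 82.1]
force: [0.4, -0.6, 0.5]
grip_width: 0.0413
grasp_force: 0.0
```

Emit:
jog_arm(
  motion=[
    {"x":0,"y":0,"z":1.5,"ax":0,"ay":0,"az":0},
    {"x":0,"y":0,"z":1.5,"ax":0,"ay":0,"az":0},
    {"x":0,"y":0,"z":1,"ax":0,"ay":0,"az":0},
    {"x":0,"y":0,"z":0,"ax":0,"ay":0,"az":0},
    {"x":0,"y":0,"z":0,"ax":0,"ay":0,"az":0},
  ],
)

```text
time_s: 41.1
tool_pos: [0.5181, 0.0013, 0.0201]
tool_rot: [180.0, 0.0, 82.2]
force: [0.4, -0.1, 0.8]
grip_width: 0.0412
grasp_force: 0.0
```

```bash
python3 - <<'E'
from h import *
go(.515,.0025,.0032,82.8)
E
```

```text
at [0.5181 0.0013 0.0201] [1.800e+02 2.000e-02 8.217e+01] t 41.1 grip 0.0412 [ 0.4 -0.1  0.8]
 turn az -0.13 x 5 rows
 shift [ 0.015 -0.065  0.339] x 5 rows; xy only [ 0.015 -0.065]
```

Next comes the descent, grip and lift, then a turn of 86.3° back to -3.8.

Emit:
jog_arm(
  motion=[
    {"x":0.1,"y":-0.3,"z":0.6,"ax":0,"ay":0,"az":-0.5},
    {"x":0,"y":0,"z":0.6,"ax":0,"ay":0,"az":0},
    {"x":0,"y":0,"z":0.4,"ax":0,"ay":0,"az":0},
    {"x":0,"y":0,"z":0.1,"ax":0,"ay":0,"az":0},
    {"x":0,"y":0,"z":0,"ax":0,"ay":0,"az":0},
  ],
)

```text
time_s: 41.6
tool_pos: [0.5151, 0.0037, 0.0029]
tool_rot: [-180.0, 0.0, 82.8]
force: [0.1, 0.3, 0.2]
grip_width: 0.0413
grasp_force: 0.0
```

Emit:
jog_arm(
  motion=[
    {"x":0,"y":0,"z":0,"ax":0,"ay":0,"az":0},
    {"x":0,"y":0,"z":0,"ax":0,"ay":0,"az":0},
    {"x":0,"y":0,"z":0,"ax":0,"ay":0,"az":0},
    {"x":0,"y":0,"z":0,"ax":0,"ay":0,"az":0},
    {"x":0,"y":0,"z":0,"ax":0,"ay":0,"az":0},
  ],
  claw=-0.9,
)

```text
time_s: 42.1
tool_pos: [0.5153, 0.0037, 0.0032]
tool_rot: [180.0, -0.0, 82.8]
force: [0.1, -0.7, 0.4]
grip_width: 0.0159
grasp_force: 20.0
```

Emit:
jog_arm(
  motion=[
    {"x":0,"y":0,"z":0,"ax":0,"ay":0,"az":0},
    {"x":0,"y":0,"z":-2,"ax":0,"ay":0,"az":0},
    {"x":0,"y":0,"z":-4,"ax":0,"ay":0,"az":0},
    {"x":0,"y":0,"z":-4,"ax":0,"ay":0,"az":0},
    {"x":0,"y":0,"z":-3,"ax":0,"ay":0,"az":0},
  ],
)

```text
time_s: 42.6
tool_pos: [0.5158, 0.0036, 0.1354]
tool_rot: [179.9, -0.0, 82.8]
force: [-0.2, 0.3, 0.3]
grip_width: 0.016
grasp_force: 20.0
```

Emit:
jog_arm(
  motion=[
    {"x":0,"y":0,"z":0,"ax":0,"ay":0,"az":8.5},
    {"x":0,"y":0,"z":0,"ax":0,"ay":0,"az":8.5},
    {"x":0,"y":0,"z":0,"ax":0,"ay":0,"az":8.5},
    {"x":0,"y":0,"z":0,"ax":0,"ay":0,"az":8.5},
    {"x":0,"y":0,"z":0,"ax":0,"ay":0,"az":8.5},
  ],
)

```text
time_s: 43.1
tool_pos: [0.5151, 0.0037, 0.133]
tool_rot: [-180.0, -0.0, 39.9]
force: [-0.1, 0.4, -0.8]
grip_width: 0.0159
grasp_force: 20.0
```

Emit:
jog_arm(
  motion=[
    {"x":0,"y":0,"z":0,"ax":0,"ay":0,"az":8.5},
    {"x":0,"y":0,"z":0,"ax":0,"ay":0,"az":8.5},
    {"x":0,"y":0,"z":0,"ax":0,"ay":0,"az":8.5},
    {"x":0,"y":0,"z":0,"ax":0,"ay":0,"az":8.5},
    {"x":0,"y":0,"z":0,"ax":0,"ay":0,"az":8.5},
  ],
)

```text
time_s: 43.6
tool_pos: [0.5151, 0.0037, 0.1329]
tool_rot: [-180.0, 0.0, -2.6]
force: [0.2, -0.6, -0.1]
grip_width: 0.0156
grasp_force: 20.0
```

```bash
python3 - <<'E'
from h import *
go(.4711,-.2358,.125,-3.8)
E
```

```text
at [0.5151 0.0037 0.1329] [-1.7999e+02  1.0000e-02 -2.5700e+00] t 43.6 grip 0.0156 [ 0.2 -0.6 -0.1]
 turn az 0.25 x 5 rows
 shift [-0.28   2.418  0.079] x 10 rows; xy only [-0.28   2.418]
```

Emit:
jog_arm(
  motion=[
    {"x":-0.28,"y":2.42,"z":0.1,"ax":0,"ay":0,"az":0.4},
    {"x":-0.28,"y":2.42,"z":0.1,"ax":0,"ay":0,"az":0.4},
    {"x":-0.28,"y":2.42,"z":0.1,"ax":0,"ay":0,"az":0.4},
    {"x":-0.28,"y":2.42,"z":0.1,"ax":0,"ay":0,"az":0},
    {"x":-0.28,"y":2.42,"z":0.1,"ax":0,"ay":0,"az":0},
  ],
)

```text
time_s: 44.1
tool_pos: [0.4947, -0.1173, 0.128]
tool_rot: [-180.0, 0.0, -3.4]
force: [0.7, -0.4, -0.4]
grip_width: 0.0158
grasp_force: 20.0
```

Emit:
jog_arm(
  motion=[
    {"x":-0.28,"y":2.42,"z":0.1,"ax":0,"ay":0,"az":0},
    {"x":-0.28,"y":2.42,"z":0.1,"ax":0,"ay":0,"az":0},
    {"x":-0.28,"y":2.42,"z":0.1,"ax":0,"ay":0,"az":0},
    {"x":-0.28,"y":2.42,"z":0.1,"ax":0,"ay":0,"az":0},
    {"x":-0.28,"y":2.42,"z":0.1,"ax":0,"ay":0,"az":0},
  ],
)

```text
time_s: 44.6
tool_pos: [0.4736, -0.2372, 0.123]
tool_rot: [-180.0, -0.0, -3.4]
force: [0.8, -0.0, 0.3]
grip_width: 0.0151
grasp_force: 20.0
```

Emit:
jog_arm(
  motion=[
    {"x":0,"y":0,"z":2.5,"ax":0,"ay":0,"az":0},
    {"x":0,"y":0,"z":2.5,"ax":0,"ay":0,"az":0},
    {"x":0,"y":0,"z":1.6,"ax":0,"ay":0,"az":0},
    {"x":0,"y":0,"z":0.8,"ax":0,"ay":0,"az":0},
    {"x":0,"y":0,"z":0.4,"ax":0,"ay":0,"az":0},
  ],
)

```text
time_s: 45.1
tool_pos: [0.4738, -0.2362, 0.0445]
tool_rot: [180.0, 0.0, -3.4]
force: [-0.5, 1.4, 0.2]
grip_width: 0.0153
grasp_force: 20.0
```

Emit:
jog_arm(
  motion=[
    {"x":0,"y":0,"z":0.2,"ax":0,"ay":0,"az":0},
    {"x":0,"y":0,"z":0.2,"ax":0,"ay":0,"az":0},
    {"x":0,"y":0,"z":0,"ax":0,"ay":0,"az":0},
    {"x":0,"y":0,"z":0,"ax":0,"ay":0,"az":0},
    {"x":0,"y":0,"z":0,"ax":0,"ay":0,"az":0},
  ],
)

```text
time_s: 45.6
tool_pos: [0.4742, -0.2364, 0.0414]
tool_rot: [-180.0, -0.0, -3.4]
force: [-0.6, 0.3, -0.9]
grip_width: 0.0158
grasp_force: 20.0
```

Emit:
jog_arm(
  motion=[
    {"x":0,"y":0,"z":0,"ax":0,"ay":0,"az":0},
    {"x":0,"y":0,"z":0,"ax":0,"ay":0,"az":0},
    {"x":0,"y":0,"z":0,"ax":0,"ay":0,"az":0},
    {"x":0,"y":0,"z":0,"ax":0,"ay":0,"az":0},
    {"x":0,"y":0,"z":0,"ax":0,"ay":0,"az":0},
  ],
  claw=-0.3,
)

```text
time_s: 46.1
tool_pos: [0.4739, -0.2364, 0.0411]
tool_rot: [-180.0, -0.0, -3.4]
force: [-0.5, 0.8, -0.7]
grip_width: 0.0305
grasp_force: 0.0
```

Emit:
jog_arm(
  motion=[
    {"x":0,"y":0,"z":-2,"ax":0,"ay":0,"az":0},
    {"x":0,"y":0,"z":-3,"ax":0,"ay":0,"az":0},
    {"x":0,"y":0,"z":-4,"ax":0,"ay":0,"az":0},
    {"x":0,"y":0,"z":0,"ax":0,"ay":0,"az":-8.5},
    {"x":0,"y":0,"z":0,"ax":0,"ay":0,"az":-8.5},
  ],
)

```text
time_s: 46.6
tool_pos: [0.475, -0.2367, 0.1326]
tool_rot: [179.9, -0.2, 13.9]
force: [-0.4, -0.1, 0.1]
grip_width: 0.0307
grasp_force: 0.0
```

Emit:
jog_arm(
  motion=[
    {"x":0,"y":0,"z":0,"ax":0,"ay":0,"az":-8.5},
    {"x":0,"y":0,"z":0,"ax":0,"ay":0,"az":-8.5},
    {"x":0,"y":0,"z":0,"ax":0,"ay":0,"az":-8.5},
    {"x":0,"y":0,"z":0,"ax":0,"ay":0,"az":-8.5},
    {"x":0,"y":0,"z":0,"ax":0,"ay":0,"az":-8.5},
  ],
  claw=-0.05,
)

```text
time_s: 47.1
tool_pos: [0.4738, -0.2364, 0.131]
tool_rot: [-180.0, -0.0, 56.4]
force: [-0.3, 0.5, -0.6]
grip_width: 0.0414
grasp_force: 0.0
```

Emit:
jog_arm(
  motion=[
    {"x":0,"y":0,"z":0,"ax":0,"ay":0,"az":-8.5},
    {"x":0,"y":0,"z":0,"ax":0,"ay":0,"az":-8.5},
    {"x":0,"y":0,"z":0,"ax":0,"ay":0,"az":-8.5},
    {"x":0,"y":0,"z":0,"ax":0,"ay":0,"az":-4.5},
    {"x":0,"y":0,"z":0,"ax":0,"ay":0,"az":0},
  ],
)

```text
time_s: 47.6
tool_pos: [0.4738, -0.2365, 0.131]
tool_rot: [-180.0, -0.0, 86.1]
force: [0.6, -0.2, 0.3]
grip_width: 0.0414
grasp_force: 0.0
```

```bash
python3 - <<'E'
from h import *
go(.4224,-.006,.06,86)
changed('scene',snap('scene','s9.png'),'s8.png')
E
```

```text
at [ 0.4738 -0.2365  0.131 ] [-1.800e+02 -1.000e-02  8.608e+01] t 47.6 grip 0.0414 [ 0.6 -0.2  0.3]
 turn az 0.02 x 5 rows
 shift [ 2.263 -0.673  0.71 ] x 10 rows; xy only [ 2.263 -0.673]
changed scene [((149, 151), 3827), ((84, 184), 7125), ((176, 148), 196), ((283, 230), 497), ((195, 269), 2352), ((163, 254), 86), ((147, 285), 1423), ((172, 313), 207)]
```

Emit:
jog_arm(
  motion=[
    {"x":2.26,"y":-0.67,"z":0.3,"ax":0,"ay":0,"az":0},
    {"x":2.26,"y":-0.67,"z":0.3,"ax":0,"ay":0,"az":0},
    {"x":2.26,"y":-0.67,"z":0.3,"ax":0,"ay":0,"az":0},
    {"x":2.26,"y":-0.67,"z":0.3,"ax":0,"ay":0,"az":0},
    {"x":2.26,"y":-0.67,"z":0.3,"ax":0,"ay":0,"az":0},
  ],
)

```text
time_s: 48.15
tool_pos: [0.4479, -0.1205, 0.116]
tool_rot: [180.0, -0.0, 86.0]
force: [0.3, 0.1, 0.2]
grip_width: 0.0414
grasp_force: 0.0
```

Emit:
jog_arm(
  motion=[
    {"x":2.26,"y":-0.67,"z":1.1,"ax":0,"ay":0,"az":0},
    {"x":2.26,"y":-0.67,"z":1.1,"ax":0,"ay":0,"az":0},
    {"x":2.26,"y":-0.67,"z":1.1,"ax":0,"ay":0,"az":0},
    {"x":2.26,"y":-0.67,"z":1.1,"ax":0,"ay":0,"az":0},
    {"x":2.26,"y":-0.67,"z":1.1,"ax":0,"ay":0,"az":0},
  ],
)

```text
time_s: 48.65
tool_pos: [0.4223, -0.0054, 0.0608]
tool_rot: [180.0, -0.0, 86.0]
force: [0.4, -1.1, -0.7]
grip_width: 0.0413
grasp_force: 0.0
```

Emit:
jog_arm(
  motion=[
    {"x":0,"y":0,"z":1.5,"ax":0,"ay":0,"az":0},
    {"x":0,"y":0,"z":1.5,"ax":0,"ay":0,"az":0},
    {"x":0,"y":0,"z":1,"ax":0,"ay":0,"az":0},
    {"x":0,"y":0,"z":0,"ax":0,"ay":0,"az":0},
    {"x":0,"y":0,"z":0,"ax":0,"ay":0,"az":0},
  ],
)

```text
time_s: 49.15
tool_pos: [0.4227, -0.0066, 0.0213]
tool_rot: [180.0, 0.0, 86.0]
force: [-0.3, 0.2, 1.0]
grip_width: 0.0414
grasp_force: 0.0
```

```bash
python3 - <<'E'
from h import *
go(.4224,-.006,.0032,86)
E
```

```text
at [ 0.4227 -0.0066  0.0213] [1.800e+02 1.000e-02 8.603e+01] t 49.1 grip 0.0414 [-0.3  0.2  1. ]
 turn az 0.01 x 5 rows
 shift [ 0.011 -0.006  0.361] x 5 rows; xy only [ 0.011 -0.006]
```

Emit:
jog_arm(
  motion=[
    {"x":0,"y":0,"z":0.7,"ax":0,"ay":0,"az":0},
    {"x":0,"y":0,"z":0.6,"ax":0,"ay":0,"az":0},
    {"x":0,"y":0,"z":0.4,"ax":0,"ay":0,"az":0},
    {"x":0,"y":0,"z":0.1,"ax":0,"ay":0,"az":0},
    {"x":0,"y":0,"z":0,"ax":0,"ay":0,"az":0},
  ],
)

```text
time_s: 49.65
tool_pos: [0.4223, -0.0064, 0.0028]
tool_rot: [-180.0, 0.0, 86.1]
force: [-0.0, -0.8, 0.3]
grip_width: 0.0415
grasp_force: 0.0
```

Emit:
jog_arm(
  motion=[
    {"x":0,"y":0,"z":0,"ax":0,"ay":0,"az":0},
    {"x":0,"y":0,"z":0,"ax":0,"ay":0,"az":0},
    {"x":0,"y":0,"z":0,"ax":0,"ay":0,"az":0},
    {"x":0,"y":0,"z":0,"ax":0,"ay":0,"az":0},
    {"x":0,"y":0,"z":0,"ax":0,"ay":0,"az":0},
  ],
  claw=-0.9,
)

```text
time_s: 50.15
tool_pos: [0.4225, -0.0063, 0.0032]
tool_rot: [180.0, -0.0, 86.1]
force: [-0.2, 0.2, 1.6]
grip_width: 0.0158
grasp_force: 20.0
```

Emit:
jog_arm(
  motion=[
    {"x":0,"y":0,"z":0,"ax":0,"ay":0,"az":0},
    {"x":0,"y":0,"z":-2,"ax":0,"ay":0,"az":0},
    {"x":0,"y":0,"z":-4,"ax":0,"ay":0,"az":0},
    {"x":0,"y":0,"z":-4,"ax":0,"ay":0,"az":0},
    {"x":0,"y":0,"z":-3,"ax":0,"ay":0,"az":0},
  ],
)

```text
time_s: 50.65
tool_pos: [0.4231, -0.0064, 0.1354]
tool_rot: [179.9, -0.0, 86.1]
force: [1.5, 0.3, -0.7]
grip_width: 0.0153
grasp_force: 20.0
```

```bash
python3 - <<'E'
from h import *
go(.4744,-.1859,.125,86)
E
```

```text
at [ 0.4231 -0.0064  0.1354] [ 1.7987e+02 -4.0000e-02  8.6070e+01] t 50.6 grip 0.0153 [ 1.5  0.3 -0.7]
 turn az 0.01 x 5 rows
 shift [-3.509  1.275  0.207] x 5 rows; xy only [-3.509  1.275]
```

Emit:
jog_arm(
  motion=[
    {"x":-3.51,"y":1.28,"z":0.2,"ax":0,"ay":0,"az":0},
    {"x":-3.51,"y":1.28,"z":0.2,"ax":0,"ay":0,"az":0},
    {"x":-3.51,"y":1.28,"z":0.2,"ax":0,"ay":0,"az":0},
    {"x":-3.51,"y":1.28,"z":0.2,"ax":0,"ay":0,"az":0},
    {"x":-3.51,"y":1.28,"z":0.2,"ax":0,"ay":0,"az":0},
  ],
)

```text
time_s: 51.15
tool_pos: [0.4746, -0.1871, 0.1231]
tool_rot: [180.0, -0.0, 86.1]
force: [0.7, -0.1, -0.4]
grip_width: 0.0159
grasp_force: 20.0
```

Emit:
jog_arm(
  motion=[
    {"x":0,"y":0,"z":0,"ax":0,"ay":0,"az":8.5},
    {"x":0,"y":0,"z":0,"ax":0,"ay":0,"az":8.5},
    {"x":0,"y":0,"z":0,"ax":0,"ay":0,"az":8.5},
    {"x":0,"y":0,"z":0,"ax":0,"ay":0,"az":8.5},
    {"x":0,"y":0,"z":0,"ax":0,"ay":0,"az":8.5},
  ],
)

```text
time_s: 51.65
tool_pos: [0.4742, -0.1858, 0.1228]
tool_rot: [-180.0, 0.0, 43.2]
force: [-0.0, -0.1, -0.3]
grip_width: 0.0154
grasp_force: 20.0
```

Emit:
jog_arm(
  motion=[
    {"x":0,"y":0,"z":0,"ax":0,"ay":0,"az":8.5},
    {"x":0,"y":0,"z":0,"ax":0,"ay":0,"az":8.5},
    {"x":0,"y":0,"z":0,"ax":0,"ay":0,"az":8.5},
    {"x":0,"y":0,"z":0,"ax":0,"ay":0,"az":8.5},
    {"x":0,"y":0,"z":0,"ax":0,"ay":0,"az":8.5},
  ],
)

```text
time_s: 52.15
tool_pos: [0.4742, -0.1857, 0.1229]
tool_rot: [-180.0, 0.0, 0.7]
force: [-0.0, 0.2, -0.5]
grip_width: 0.0155
grasp_force: 20.0
```

Emit:
jog_arm(
  motion=[
    {"x":0,"y":0,"z":0,"ax":0,"ay":0,"az":4.8},
    {"x":0,"y":0,"z":0,"ax":0,"ay":0,"az":0},
    {"x":0,"y":0,"z":0,"ax":0,"ay":0,"az":0},
    {"x":0,"y":0,"z":0,"ax":0,"ay":0,"az":0},
    {"x":0,"y":0,"z":0,"ax":0,"ay":0,"az":0},
  ],
)

```text
time_s: 52.65
tool_pos: [0.4743, -0.1858, 0.123]
tool_rot: [-180.0, 0.0, -3.7]
force: [-0.3, -0.5, 0.0]
grip_width: 0.0157
grasp_force: 20.0
```

```bash
python3 - <<'E'
from h import *
go(.4744,-.1859,.042,-3.8)
E
```

```text
at [ 0.4743 -0.1858  0.123 ] [-179.99    0.     -3.66] t 52.6 grip 0.0157 [-0.3 -0.5  0. ]
 turn az 0.03 x 5 rows
 shift [0.002 0.002 1.62 ] x 5 rows; xy only [0.002 0.002]
```

Emit:
jog_arm(
  motion=[
    {"x":0,"y":0,"z":2.5,"ax":0,"ay":0,"az":0},
    {"x":0,"y":0,"z":2.5,"ax":0,"ay":0,"az":0},
    {"x":0,"y":0,"z":1.6,"ax":0,"ay":0,"az":0},
    {"x":0,"y":0,"z":0.8,"ax":0,"ay":0,"az":0},
    {"x":0,"y":0,"z":0.4,"ax":0,"ay":0,"az":0},
  ],
)

```text
time_s: 53.15
tool_pos: [0.474, -0.1858, 0.0445]
tool_rot: [180.0, 0.1, -3.7]
force: [-0.3, -0.3, -0.6]
grip_width: 0.0157
grasp_force: 20.0
```

Emit:
jog_arm(
  motion=[
    {"x":0,"y":0,"z":0.2,"ax":0,"ay":0,"az":0},
    {"x":0,"y":0,"z":0.2,"ax":0,"ay":0,"az":0},
    {"x":0,"y":0,"z":0,"ax":0,"ay":0,"az":0},
    {"x":0,"y":0,"z":0,"ax":0,"ay":0,"az":0},
    {"x":0,"y":0,"z":0,"ax":0,"ay":0,"az":0},
  ],
)

```text
time_s: 53.65
tool_pos: [0.4747, -0.1858, 0.0414]
tool_rot: [-180.0, -0.0, -3.7]
force: [-0.2, -0.5, -0.6]
grip_width: 0.0153
grasp_force: 20.0
```

Emit:
jog_arm(
  motion=[
    {"x":0,"y":0,"z":0,"ax":0,"ay":0,"az":0},
    {"x":0,"y":0,"z":0,"ax":0,"ay":0,"az":0},
    {"x":0,"y":0,"z":0,"ax":0,"ay":0,"az":0},
    {"x":0,"y":0,"z":0,"ax":0,"ay":0,"az":0},
    {"x":0,"y":0,"z":0,"ax":0,"ay":0,"az":0},
  ],
  claw=-0.3,
)

```text
time_s: 54.15
tool_pos: [0.4744, -0.1858, 0.0411]
tool_rot: [-180.0, -0.0, -3.7]
force: [0.5, -0.4, -1.0]
grip_width: 0.0301
grasp_force: 0.0
```

Emit:
jog_arm(
  motion=[
    {"x":0,"y":0,"z":-2,"ax":0,"ay":0,"az":0},
    {"x":0,"y":0,"z":-3,"ax":0,"ay":0,"az":0},
    {"x":0,"y":0,"z":-4,"ax":0,"ay":0,"az":0},
    {"x":0,"y":0,"z":-4,"ax":0,"ay":0,"az":0},
    {"x":0,"y":0,"z":-3,"ax":0,"ay":0,"az":0},
  ],
)

```text
time_s: 54.65
tool_pos: [0.4748, -0.1862, 0.2035]
tool_rot: [-180.0, -0.1, -3.7]
force: [1.0, -1.2, 0.1]
grip_width: 0.0305
grasp_force: 0.0
```

Emit:
jog_arm(
  motion=[
    {"x":0,"y":0,"z":0,"ax":0,"ay":0,"az":-8.5},
    {"x":0,"y":0,"z":0,"ax":0,"ay":0,"az":-8.5},
    {"x":0,"y":0,"z":0,"ax":0,"ay":0,"az":-8.5},
    {"x":0,"y":0,"z":0,"ax":0,"ay":0,"az":-8.5},
    {"x":0,"y":0,"z":0,"ax":0,"ay":0,"az":-8.5},
  ],
  claw=0.8,
)

```text
time_s: 55.15
tool_pos: [0.4742, -0.1859, 0.201]
tool_rot: [-180.0, -0.0, 39.1]
force: [0.8, 0.6, 0.3]
grip_width: 0.0623
grasp_force: 0.0
```

Emit:
jog_arm(
  motion=[
    {"x":0,"y":0,"z":0,"ax":0,"ay":0,"az":-8.5},
    {"x":0,"y":0,"z":0,"ax":0,"ay":0,"az":-8.5},
    {"x":0,"y":0,"z":0,"ax":0,"ay":0,"az":-8.5},
    {"x":0,"y":0,"z":0,"ax":0,"ay":0,"az":-8.5},
    {"x":0,"y":0,"z":0,"ax":0,"ay":0,"az":-8.5},
  ],
)

```text
time_s: 55.65
tool_pos: [0.4743, -0.1859, 0.201]
tool_rot: [-180.0, -0.0, 81.6]
force: [-0.8, -0.0, 0.3]
grip_width: 0.0783
grasp_force: 0.0
```

Emit:
jog_arm(
  motion=[
    {"x":0,"y":0,"z":0,"ax":0,"ay":0,"az":-8.5},
    {"x":0,"y":0,"z":0,"ax":0,"ay":0,"az":-8.5},
    {"x":0,"y":0,"z":0,"ax":0,"ay":0,"az":-3.5},
    {"x":0,"y":0,"z":0,"ax":0,"ay":0,"az":0},
    {"x":0,"y":0,"z":0,"ax":0,"ay":0,"az":0},
  ],
)

```text
time_s: 56.15
tool_pos: [0.4743, -0.1859, 0.201]
tool_rot: [180.0, -0.0, 101.7]
force: [0.2, -0.5, 0.3]
grip_width: 0.0782
grasp_force: 0.0
```

```bash
python3 - <<'E'
from h import *
go(.480,.229,.2,101.8)
t=snap('top','t10.png')[:,:,::-1];s=snap('scene','s10.png')[:,:,::-1]
changed('scene',s[:,:,::-1],'s9.png')
a=cv2.resize(t[165:275,120:230],None,fx=3.6,fy=3.6,interpolation=cv2.INTER_CUBIC)
b=cv2.resize(s[200:344,112:256],None,fx=2.75,fy=2.75,interpolation=cv2.INTER_CUBIC)
cv2.imwrite('pics/c6.png',cv2.convertScaleAbs(np.hstack([a,b]),alpha=1.8))
E
```

```text
at [ 0.4743 -0.1859  0.201 ] [ 1.8000e+02 -1.0000e-02  1.0169e+02] t 56.1 grip 0.0782 [ 0.2 -0.5  0.3]
 turn az -0.02 x 5 rows
 shift [4.049 0.904 0.01 ] x 10 rows; xy only [4.049 0.904]
changed scene [((111, 63), 97), ((190, 68), 75), ((114, 165), 5682), ((206, 196), 4333), ((182, 246), 113), ((221, 270), 436), ((153, 280), 279), ((189, 286), 710), ((209, 290), 143)]
```

View pics/c6.png

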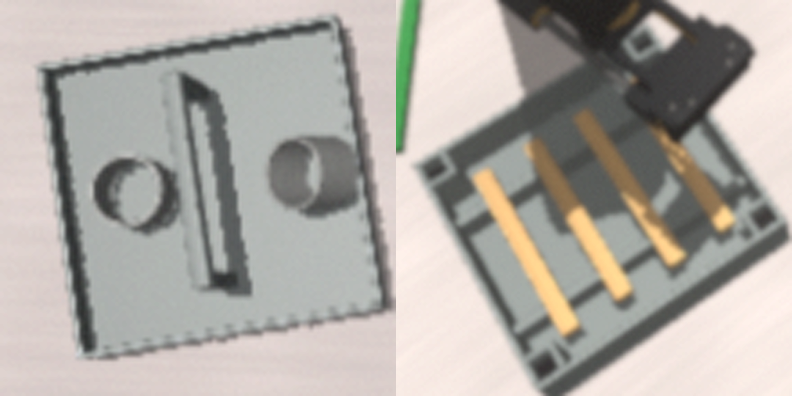

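All four strips lie across both ribs in the right crop. Ring 2 in the left crop at (310,175) is still tilted, so I'll go to it.

Emit:
jog_arm(
  motion=[
    {"x":4.05,"y":0.9,"z":0,"ax":0,"ay":0,"az":0},
    {"x":4.05,"y":0.9,"z":0,"ax":0,"ay":0,"az":0},
    {"x":4.05,"y":0.9,"z":0,"ax":0,"ay":0,"az":0},
    {"x":4.05,"y":0.9,"z":0,"ax":0,"ay":0,"az":0},
    {"x":4.05,"y":0.9,"z":0,"ax":0,"ay":0,"az":0},
  ],
)

```text
time_s: 56.75
tool_pos: [0.4769, 0.0233, 0.2013]
tool_rot: [180.0, -0.0, 101.7]
force: [0.2, 1.1, 0.6]
grip_width: 0.0783
grasp_force: 0.0
```

Emit:
jog_arm(
  motion=[
    {"x":4.05,"y":0.9,"z":0,"ax":0,"ay":0,"az":0},
    {"x":4.05,"y":0.9,"z":0,"ax":0,"ay":0,"az":0},
    {"x":4.05,"y":0.9,"z":0,"ax":0,"ay":0,"az":0},
    {"x":4.05,"y":0.9,"z":0,"ax":0,"ay":0,"az":0},
    {"x":4.05,"y":0.9,"z":0,"ax":0,"ay":0,"az":0},
  ],
)

```text
time_s: 57.25
tool_pos: [0.4795, 0.2307, 0.2011]
tool_rot: [180.0, -0.0, 101.7]
force: [0.6, -0.0, 0.7]
grip_width: 0.0785
grasp_force: 0.0
```

Emit:
jog_arm(
  motion=[
    {"x":0,"y":0,"z":4,"ax":0,"ay":0,"az":0},
    {"x":0,"y":0,"z":4,"ax":0,"ay":0,"az":0},
    {"x":0,"y":0,"z":3,"ax":0,"ay":0,"az":0},
    {"x":0,"y":0,"z":1.5,"ax":0,"ay":0,"az":0},
    {"x":0,"y":0,"z":1.5,"ax":0,"ay":0,"az":0},
  ],
)

```text
time_s: 57.75
tool_pos: [0.4792, 0.2288, 0.0596]
tool_rot: [-179.9, 0.0, 101.7]
force: [-0.5, 0.1, -0.4]
grip_width: 0.0778
grasp_force: 0.0
```

Emit:
jog_arm(
  motion=[
    {"x":0,"y":0,"z":1,"ax":0,"ay":0,"az":0},
    {"x":0,"y":0,"z":1,"ax":0,"ay":0,"az":0},
    {"x":0,"y":0,"z":0.6,"ax":0,"ay":0,"az":0},
    {"x":0,"y":0,"z":0,"ax":0,"ay":0,"az":0},
    {"x":0,"y":0,"z":0,"ax":0,"ay":0,"az":0},
  ],
)

```text
time_s: 58.25
tool_pos: [0.48, 0.2292, 0.0355]
tool_rot: [180.0, -0.0, 101.8]
force: [0.3, 0.7, -1.0]
grip_width: 0.0784
grasp_force: 0.0
```

Emit:
jog_arm(
  motion=[
    {"x":0,"y":0,"z":0,"ax":0,"ay":0,"az":0},
    {"x":0,"y":0,"z":0,"ax":0,"ay":0,"az":0},
    {"x":0,"y":0,"z":0,"ax":0,"ay":0,"az":0},
    {"x":0,"y":0,"z":0,"ax":0,"ay":0,"az":0},
    {"x":0,"y":0,"z":0,"ax":0,"ay":0,"az":0},
  ],
  claw=0.1,
  squeeze=12,
)

```text
time_s: 58.75
tool_pos: [0.4798, 0.2292, 0.0353]
tool_rot: [180.0, -0.0, 101.8]
force: [0.4, -0.2, 1.3]
grip_width: 0.0547
grasp_force: 12.0
```

Emit:
jog_arm(
  motion=[
    {"x":0,"y":0,"z":-1.5,"ax":0,"ay":0,"az":0},
    {"x":0,"y":0,"z":-1.5,"ax":0,"ay":0,"az":0},
    {"x":0.6,"y":0,"z":0,"ax":0,"ay":0,"az":0},
    {"x":0.6,"y":0,"z":0,"ax":0,"ay":0,"az":0},
    {"x":0.6,"y":0,"z":0,"ax":0,"ay":0,"az":0},
  ],
)

```text
time_s: 59.25
tool_pos: [0.4752, 0.2472, 0.0642]
tool_rot: [-179.9, 0.0, 101.8]
force: [-0.6, -0.7, -0.2]
grip_width: 0.0548
grasp_force: 12.0
```

Emit:
jog_arm(
  motion=[
    {"x":0,"y":0,"z":1,"ax":0,"ay":0,"az":0},
    {"x":0,"y":0,"z":1,"ax":0,"ay":0,"az":0},
    {"x":0,"y":0,"z":0.7,"ax":0,"ay":0,"az":0},
    {"x":0,"y":0,"z":0.3,"ax":0,"ay":0,"az":0},
    {"x":0,"y":0,"z":0,"ax":0,"ay":0,"az":0},
  ],
)

```text
time_s: 59.75
tool_pos: [0.4754, 0.2458, 0.0347]
tool_rot: [-179.9, 0.0, 101.7]
force: [-2.1, -0.6, 4.0]
grip_width: 0.0549
grasp_force: 12.0
```

Emit:
jog_arm(
  motion=[
    {"x":0,"y":0,"z":0,"ax":0,"ay":0,"az":0},
    {"x":0,"y":0,"z":0,"ax":0,"ay":0,"az":0},
    {"x":0,"y":0,"z":0,"ax":0,"ay":0,"az":0},
    {"x":0,"y":0,"z":0,"ax":0,"ay":0,"az":0},
    {"x":0,"y":0,"z":0,"ax":0,"ay":0,"az":0},
  ],
  claw=0.8,
)

```text
time_s: 60.25
tool_pos: [0.4761, 0.2467, 0.035]
tool_rot: [180.0, -0.0, 101.8]
force: [-0.5, 0.4, -0.9]
grip_width: 0.0774
grasp_force: 0.0
```

Emit:
jog_arm(
  motion=[
    {"x":0,"y":0,"z":-2,"ax":0,"ay":0,"az":0},
    {"x":0,"y":0,"z":-4,"ax":0,"ay":0,"az":0},
    {"x":0,"y":0,"z":-4,"ax":0,"ay":0,"az":0},
    {"x":0,"y":0,"z":-4,"ax":0,"ay":0,"az":0},
    {"x":0,"y":0,"z":-2,"ax":0,"ay":0,"az":0},
  ],
)

```text
time_s: 60.75
tool_pos: [0.4775, 0.2474, 0.1991]
tool_rot: [179.7, -0.1, 101.8]
force: [-0.0, 0.5, -0.2]
grip_width: 0.0785
grasp_force: 0.0
```

Emit:
jog_arm(
  motion=[
    {"x":-4,"y":0,"z":0,"ax":0,"ay":0,"az":0},
    {"x":-4,"y":0,"z":0,"ax":0,"ay":0,"az":0},
    {"x":-4,"y":0,"z":0,"ax":0,"ay":0,"az":0},
    {"x":-4,"y":0,"z":0,"ax":0,"ay":0,"az":0},
    {"x":-4,"y":0,"z":0,"ax":0,"ay":0,"az":0},
  ],
)

```text
time_s: 61.25
tool_pos: [0.517, 0.0494, 0.1953]
tool_rot: [180.0, -0.0, 101.8]
force: [1.5, -0.2, -0.3]
grip_width: 0.0782
grasp_force: 0.0
```

```bash
python3 - <<'E'
from h import *
t=snap('top','t11.png')[:,:,::-1];s=snap('scene','s11.png')[:,:,::-1]
a=cv2.resize(t[165:275,120:230],None,fx=3.6,fy=3.6,interpolation=cv2.INTER_CUBIC)
b=cv2.resize(s[85:229,275:419],None,fx=2.75,fy=2.75,interpolation=cv2.INTER_CUBIC)
cv2.imwrite('pics/c7.png',cv2.convertScaleAbs(np.hstack([a,b]),alpha=1.8))
E
```

```text
(no output)
```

View pics/c7.png

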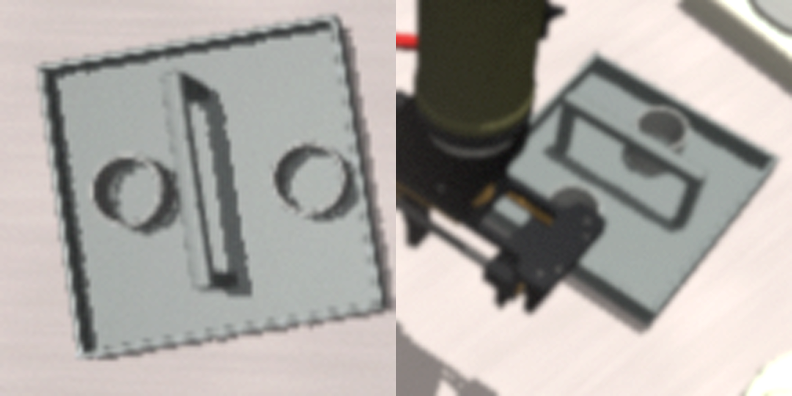

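Both rings now stand upright, at (135,192) and (315,182) in the left crop. The tray rim corners are at (45,68), (335,18), (385,308) and (85,355), so the tray hasn't moved further. Next I'll turn the gripper to grasp the handle.

Emit:
jog_arm(
  motion=[
    {"x":0,"y":0,"z":0,"ax":0,"ay":0,"az":8.5},
    {"x":0,"y":0,"z":0,"ax":0,"ay":0,"az":8.5},
    {"x":0,"y":0,"z":0,"ax":0,"ay":0,"az":8.5},
    {"x":0,"y":0,"z":0,"ax":0,"ay":0,"az":8.5},
    {"x":0,"y":0,"z":0,"ax":0,"ay":0,"az":8.5},
  ],
  claw=0,
)

```text
time_s: 61.85
tool_pos: [0.5167, 0.0516, 0.195]
tool_rot: [-180.0, -0.0, 59.0]
force: [0.0, 0.7, 0.5]
grip_width: 0.0474
grasp_force: 0.0
```

Emit:
jog_arm(
  motion=[
    {"x":0,"y":0,"z":0,"ax":0,"ay":0,"az":8.5},
    {"x":0,"y":0,"z":0,"ax":0,"ay":0,"az":8.5},
    {"x":0,"y":0,"z":0,"ax":0,"ay":0,"az":8.5},
    {"x":0,"y":0,"z":0,"ax":0,"ay":0,"az":8.5},
    {"x":0,"y":0,"z":0,"ax":0,"ay":0,"az":8.5},
  ],
)

```text
time_s: 62.35
tool_pos: [0.5168, 0.0516, 0.195]
tool_rot: [-180.0, -0.0, 16.5]
force: [-0.2, -1.0, -1.4]
grip_width: 0.0435
grasp_force: 0.0
```

```bash
python3 - <<'E'
from h import *
T=lambda p:np.array(p,float)/3.6+[120,165]-.36
W=onplane('top',T([(45,68),(335,18),(385,308),(85,355)]),.044)
print(W.mean(0).round(4))
for i,j,o in((0,1,90),(3,2,90),(3,0,0),(2,1,0)):
    d=W[j]-W[i];d=-d if o==90 else d;print(round(np.degrees(np.arctan2(d[1],d[0]))-o,1),np.linalg.norm(d).round(3))
W=onplane('top',T([(175,75),(207,288)]),.106);print('h',W.mean(0).round(4),np.degrees(np.arctan2(*(W[0]-W[1])[1::-1])).round(1))
go(.471,.3028,.15,11.3);print(env.get_obs()['qpos'].round(0))
E
```

```text
[0.4685 0.303  0.044 ]
11.2 0.228
10.5 0.231
11.1 0.223
11.9 0.226
h [0.4679 0.3029 0.106 ] 11.3
at [0.5168 0.0516 0.195 ] [-1.7998e+02 -1.0000e-02  1.6480e+01] t 62.4 grip 0.0435 [-0.2 -1.  -1.4]
 turn az 1.04 x 5 rows
 shift [ 0.044 -2.553  0.45 ] x 10 rows; xy only [ 0.044 -2.553]
[-42.   3.  34. 105.  -2.  73. -80.]
```

Emit:
jog_arm(
  motion=[
    {"x":0,"y":0,"z":0,"ax":0,"ay":0,"az":5.2},
    {"x":0.05,"y":-2.84,"z":0,"ax":0,"ay":0,"az":0},
    {"x":0.05,"y":-2.84,"z":0,"ax":0,"ay":0,"az":0},
    {"x":0.05,"y":-2.84,"z":0,"ax":0,"ay":0,"az":0},
    {"x":0.05,"y":-2.84,"z":0,"ax":0,"ay":0,"az":0},
  ],
)

```text
time_s: 62.85
tool_pos: [0.4954, 0.1643, 0.1951]
tool_rot: [-180.0, -0.0, 11.6]
force: [0.1, -0.1, 1.1]
grip_width: 0.0433
grasp_force: 0.0
```

Emit:
jog_arm(
  motion=[
    {"x":0.05,"y":-2.84,"z":0.5,"ax":0,"ay":0,"az":0},
    {"x":0.05,"y":-2.84,"z":0.5,"ax":0,"ay":0,"az":0},
    {"x":0.05,"y":-2.84,"z":0.5,"ax":0,"ay":0,"az":0},
    {"x":0,"y":-2.84,"z":0.5,"ax":0,"ay":0,"az":0},
    {"x":0,"y":-2.84,"z":0.5,"ax":0,"ay":0,"az":0},
  ],
)

```text
time_s: 63.35
tool_pos: [0.4682, 0.3038, 0.1698]
tool_rot: [-180.0, 0.0, 11.6]
force: [-0.7, -0.5, 0.6]
grip_width: 0.0435
grasp_force: 0.0
```

Emit:
jog_arm(
  motion=[
    {"x":0,"y":0,"z":2,"ax":0,"ay":0,"az":0},
    {"x":0,"y":0,"z":2,"ax":0,"ay":0,"az":0},
    {"x":0,"y":0,"z":0,"ax":0,"ay":0,"az":0},
    {"x":0,"y":0,"z":0,"ax":0,"ay":0,"az":0},
    {"x":0,"y":0,"z":0,"ax":0,"ay":0,"az":0},
  ],
)

```text
time_s: 63.85
tool_pos: [0.4696, 0.3024, 0.1313]
tool_rot: [-179.9, -0.1, 11.6]
force: [0.4, -0.6, 0.1]
grip_width: 0.0434
grasp_force: 0.0
```

```bash
python3 - <<'E'
from h import *
go(.470,.3028,.078,11.3)
E
```

```text
at [0.4696 0.3024 0.1313] [-1.7994e+02 -1.0000e-01  1.1580e+01] t 63.9 grip 0.0434 [ 0.4 -0.6  0.1]
 turn az 0.06 x 5 rows
 shift [ 0.009 -0.006  1.066] x 5 rows; xy only [ 0.009 -0.006]
```

Emit:
jog_arm(
  motion=[
    {"x":0,"y":0,"z":1.3,"ax":0,"ay":0,"az":0.2},
    {"x":0,"y":0,"z":1.3,"ax":0,"ay":0,"az":0},
    {"x":0,"y":0,"z":1.3,"ax":0,"ay":0,"az":0},
    {"x":0,"y":0,"z":1,"ax":0,"ay":0,"az":0},
    {"x":0,"y":0,"z":0.4,"ax":0,"ay":0,"az":0},
  ],
)

```text
time_s: 64.35
tool_pos: [0.4681, 0.3013, 0.0752]
tool_rot: [179.9, 0.1, 11.4]
force: [0.1, 0.1, -0.0]
grip_width: 0.0434
grasp_force: 0.0
```

Emit:
jog_arm(
  motion=[
    {"x":0,"y":0,"z":0,"ax":0,"ay":0,"az":0},
    {"x":0,"y":0,"z":0,"ax":0,"ay":0,"az":0},
    {"x":0,"y":0,"z":0,"ax":0,"ay":0,"az":0},
    {"x":0,"y":0,"z":0,"ax":0,"ay":0,"az":0},
    {"x":0,"y":0,"z":0,"ax":0,"ay":0,"az":0},
  ],
  claw=-0.95,
  squeeze=50,
)

```text
time_s: 64.85
tool_pos: [0.4689, 0.3037, 0.0777]
tool_rot: [-179.9, -0.1, 11.4]
force: [-0.0, 4.1, -0.1]
grip_width: 0.0133
grasp_force: 50.0
```

Emit:
jog_arm(
  motion=[
    {"x":0,"y":0,"z":0,"ax":0,"ay":0,"az":0},
    {"x":0,"y":0,"z":0,"ax":0,"ay":0,"az":0},
    {"x":0,"y":0,"z":0,"ax":0,"ay":0,"az":0},
    {"x":0,"y":0,"z":0,"ax":0,"ay":0,"az":0},
    {"x":0,"y":0,"z":0,"ax":0,"ay":0,"az":0},
  ],
)

```text
time_s: 65.35
tool_pos: [0.469, 0.3037, 0.0777]
tool_rot: [-179.9, -0.1, 11.4]
force: [-0.7, 5.7, 1.1]
grip_width: 0.0132
grasp_force: 50.0
```

Emit:
jog_arm(
  motion=[
    {"x":0,"y":0,"z":-0.3,"ax":0,"ay":0,"az":0},
    {"x":0,"y":0,"z":-0.6,"ax":0,"ay":0,"az":0},
    {"x":0,"y":0,"z":-1,"ax":0,"ay":0,"az":0},
    {"x":0,"y":0,"z":-1.2,"ax":0,"ay":0,"az":0},
    {"x":0,"y":0,"z":-1.2,"ax":0,"ay":0,"az":0},
  ],
)

```text
time_s: 65.85
tool_pos: [0.4692, 0.3016, 0.1211]
tool_rot: [180.0, -0.0, 11.4]
force: [0.4, 0.8, -5.0]
grip_width: 0.0138
grasp_force: 50.0
```

Emit:
jog_arm(
  motion=[
    {"x":0,"y":0,"z":-1.2,"ax":0,"ay":0,"az":0},
    {"x":0,"y":0,"z":-1.2,"ax":0,"ay":0,"az":0},
    {"x":0,"y":0,"z":-1.2,"ax":0,"ay":0,"az":0},
    {"x":0,"y":0,"z":-1.2,"ax":0,"ay":0,"az":0},
    {"x":0,"y":0,"z":-1.2,"ax":0,"ay":0,"az":0},
  ],
)

```text
time_s: 66.35
tool_pos: [0.4689, 0.3019, 0.1811]
tool_rot: [-180.0, -0.0, 11.4]
force: [-0.3, -0.5, -5.9]
grip_width: 0.0137
grasp_force: 50.0
```

Emit:
jog_arm(
  motion=[
    {"x":0,"y":0,"z":-1.2,"ax":0,"ay":0,"az":0},
    {"x":0,"y":0,"z":-0.9,"ax":0,"ay":0,"az":0},
    {"x":0,"y":0,"z":-0.4,"ax":0,"ay":0,"az":0},
    {"x":0,"y":0,"z":0,"ax":0,"ay":0,"az":0},
    {"x":0,"y":0,"z":0,"ax":0,"ay":0,"az":0},
  ],
)

```text
time_s: 66.85
tool_pos: [0.4687, 0.3018, 0.2046]
tool_rot: [180.0, 0.0, 11.4]
force: [-0.2, -0.1, -6.7]
grip_width: 0.0135
grasp_force: 50.0
```

```bash
python3 - <<'E'
from h import *
go(.4694,-.2607,.215,11.3);o=env.get_obs();print(o['wrist_torque'])
s=snap('scene','s12.png')
E
```

```text
at [0.4687 0.3018 0.2046] [1.7998e+02 4.0000e-02 1.1390e+01] t 66.8 grip 0.0135 [-0.2 -0.1 -6.7]
 turn az 0.02 x 5 rows
 shift [-0.73   3.678 -0.069] x 15 rows; xy only [-0.73   3.678]
[-0.03087769  0.23155926  0.01101867]
```

View pics/s12.png

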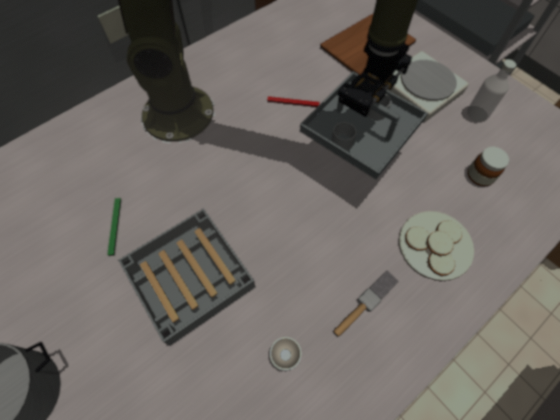

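The tray hangs level at about (362,122), and all four strips lie in the crate at (187,272). I'll turn to the crate's yaw and carry the tray smoothly.

Emit:
jog_arm(
  motion=[
    {"x":0,"y":0,"z":0,"ax":0,"ay":0,"az":2},
    {"x":0,"y":0,"z":0,"ax":0,"ay":0,"az":4},
    {"x":0,"y":0,"z":0,"ax":0,"ay":0,"az":4.2},
    {"x":0,"y":0,"z":0,"ax":0,"ay":0,"az":3.5},
    {"x":0,"y":0,"z":0,"ax":0,"ay":0,"az":1.5},
  ],
)

```text
time_s: 67.4
tool_pos: [0.4686, 0.3017, 0.2044]
tool_rot: [179.9, 0.0, -3.9]
force: [0.3, 1.2, -6.0]
grip_width: 0.0132
grasp_force: 50.0
```

Emit:
jog_arm(
  motion=[
    {"x":0.07,"y":1,"z":0,"ax":0,"ay":0,"az":0},
    {"x":0.13,"y":2,"z":0,"ax":0,"ay":0,"az":0},
    {"x":0.2,"y":3,"z":0,"ax":0,"ay":0,"az":0},
    {"x":0.21,"y":3.2,"z":0,"ax":0,"ay":0,"az":0},
    {"x":0.21,"y":3.2,"z":0,"ax":0,"ay":0,"az":0},
  ],
)

```text
time_s: 67.9
tool_pos: [0.4686, 0.1741, 0.205]
tool_rot: [180.0, 0.0, -3.9]
force: [0.0, 0.8, -6.1]
grip_width: 0.0131
grasp_force: 50.0
```

Emit:
jog_arm(
  motion=[
    {"x":0.21,"y":3.2,"z":0,"ax":0,"ay":0,"az":0},
    {"x":0.21,"y":3.2,"z":0,"ax":0,"ay":0,"az":0},
    {"x":0.21,"y":3.2,"z":0,"ax":0,"ay":0,"az":0},
    {"x":0.21,"y":3.2,"z":0,"ax":0,"ay":0,"az":0},
    {"x":0.21,"y":3.2,"z":0,"ax":0,"ay":0,"az":0},
  ],
)

```text
time_s: 68.4
tool_pos: [0.4677, 0.0139, 0.2049]
tool_rot: [-180.0, 0.0, -3.9]
force: [0.9, -0.1, -7.1]
grip_width: 0.0132
grasp_force: 50.0
```

Emit:
jog_arm(
  motion=[
    {"x":0.21,"y":3.2,"z":0,"ax":0,"ay":0,"az":0},
    {"x":0.21,"y":3.2,"z":0,"ax":0,"ay":0,"az":0},
    {"x":0.21,"y":3.2,"z":0,"ax":0,"ay":0,"az":0},
    {"x":0.21,"y":3.2,"z":0,"ax":0,"ay":0,"az":0},
    {"x":0.21,"y":3.2,"z":0,"ax":0,"ay":0,"az":0},
  ],
)

```text
time_s: 68.9
tool_pos: [0.4668, -0.1461, 0.205]
tool_rot: [-179.9, 0.0, -3.9]
force: [0.7, -0.2, -6.3]
grip_width: 0.0133
grasp_force: 50.0
```

Emit:
jog_arm(
  motion=[
    {"x":0.21,"y":3.2,"z":0,"ax":0,"ay":0,"az":0},
    {"x":0.2,"y":3,"z":0,"ax":0,"ay":0,"az":0},
    {"x":0.18,"y":2.5,"z":0,"ax":0,"ay":0,"az":0},
    {"x":0.13,"y":2,"z":0,"ax":0,"ay":0,"az":0},
    {"x":0.07,"y":1,"z":0,"ax":0,"ay":0,"az":0},
  ],
)

```text
time_s: 69.4
tool_pos: [0.4661, -0.2643, 0.2052]
tool_rot: [180.0, 0.0, -4.1]
force: [-0.1, -0.3, -5.8]
grip_width: 0.0136
grasp_force: 50.0
```

Emit:
jog_arm(
  motion=[
    {"x":0,"y":0,"z":0,"ax":0,"ay":0,"az":0},
    {"x":0,"y":0,"z":0,"ax":0,"ay":0,"az":0},
    {"x":0,"y":0,"z":0,"ax":0,"ay":0,"az":0},
    {"x":0,"y":0,"z":0,"ax":0,"ay":0,"az":0},
    {"x":0,"y":0,"z":0,"ax":0,"ay":0,"az":0},
  ],
)

```text
time_s: 69.9
tool_pos: [0.4689, -0.2595, 0.2051]
tool_rot: [-180.0, -0.0, -3.7]
force: [0.5, 0.3, -6.2]
grip_width: 0.0135
grasp_force: 50.0
```

```bash
python3 - <<'E'
from h import *
go(.4694,-.2607,.16,-3.8)
t=snap('top','t13.png')[:,:,::-1];s=snap('scene','s13.png')[:,:,::-1]
a=cv2.resize(t[160:280,325:445],None,fx=3.3,fy=3.3,interpolation=cv2.INTER_CUBIC)
b=cv2.resize(s[195:345,115:265],None,fx=2.64,fy=2.64,interpolation=cv2.INTER_CUBIC)
cv2.imwrite('pics/c8.png',cv2.convertScaleAbs(np.hstack([a,b]),alpha=1.8))
E
```

```text
at [ 0.4689 -0.2595  0.2051] [-1.7996e+02 -2.0000e-02 -3.7300e+00] t 69.9 grip 0.0135 [ 0.5  0.3 -6.2]
 turn az 0.01 x 5 rows
 shift [0.012 0.023 0.902] x 5 rows; xy only [0.012 0.023]
```

View pics/c8.png

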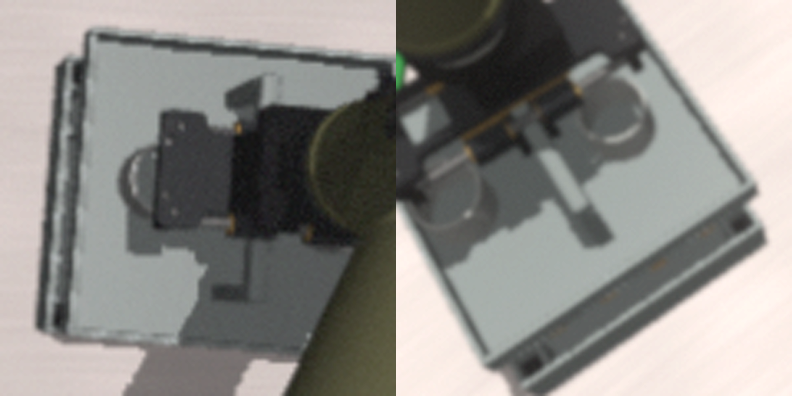

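The last crop shows the tray level above the crate with both rings upright. Tray rim corners are at (90,32) and (72,332) in the top view, and (755,187) and (490,365) in the scene view.

```bash
python3 - <<'E'
from h import *
a=np.radians(-3.75);R=np.array([[np.cos(a),-np.sin(a)],[np.sin(a),np.cos(a)]])
T=lambda p:np.array(p,float)/3.3+[325,160]-.35
S=lambda p:(np.array(p,float)-[396,0])/2.64+[115,195]-.31
z=.1714
for n,p,m in(('top',T([(89,31),(71,334)]),[(1,1),(-1,1)]),('scene',S([(757,187),(488,366)]),[(1,1),(1,-1)])):
    W=onplane(n,p,z)[:,:2];m=np.array(m)*[.115,.118]
    print(n,(W-m@R.T).round(4).tolist(),np.linalg.norm(W[1]-W[0]).round(3))
print(env.get_obs()['tool_pos'])
E
```

```text
top [[0.4654, -0.2579], [0.4706, -0.2621]] 0.225
scene [[0.4752, -0.2621], [0.4742, -0.2557]] 0.23
[ 0.46883335 -0.25977917  0.20507071]
```

Emit:
jog_arm(
  motion=[
    {"x":-0.05,"y":0.04,"z":1,"ax":0,"ay":0,"az":0},
    {"x":-0.05,"y":0.04,"z":1.6,"ax":0,"ay":0,"az":0},
    {"x":-0.05,"y":0.04,"z":1.6,"ax":0,"ay":0,"az":0},
    {"x":0,"y":0,"z":1.2,"ax":0,"ay":0,"az":0},
    {"x":0,"y":0,"z":0.7,"ax":0,"ay":0,"az":0},
  ],
)

```text
time_s: 70.5
tool_pos: [0.4664, -0.2609, 0.1425]
tool_rot: [-180.0, 0.1, -3.8]
force: [-0.5, 0.4, -6.9]
grip_width: 0.0136
grasp_force: 50.0
```

Emit:
jog_arm(
  motion=[
    {"x":0,"y":0,"z":0.2,"ax":0,"ay":0,"az":0},
    {"x":0,"y":0,"z":0.1,"ax":0,"ay":0,"az":0},
    {"x":0,"y":0,"z":0,"ax":0,"ay":0,"az":0},
    {"x":0,"y":0,"z":0,"ax":0,"ay":0,"az":0},
    {"x":0,"y":0,"z":0,"ax":0,"ay":0,"az":0},
  ],
)

```text
time_s: 71.0
tool_pos: [0.4675, -0.2615, 0.1415]
tool_rot: [-180.0, -0.1, -3.8]
force: [-0.6, -0.7, -6.3]
grip_width: 0.0136
grasp_force: 50.0
```

Emit:
jog_arm(
  motion=[
    {"x":0,"y":0,"z":0.1,"ax":0,"ay":0,"az":0},
    {"x":0,"y":0,"z":0.1,"ax":0,"ay":0,"az":0},
    {"x":0,"y":0,"z":0.1,"ax":0,"ay":0,"az":0},
    {"x":0,"y":0,"z":0.1,"ax":0,"ay":0,"az":0},
    {"x":0,"y":0,"z":0.1,"ax":0,"ay":0,"az":0},
  ],
)

```text
time_s: 71.5
tool_pos: [0.4671, -0.2613, 0.1359]
tool_rot: [-180.0, 0.0, -3.8]
force: [0.6, 0.2, -6.4]
grip_width: 0.0133
grasp_force: 50.0
```

Emit:
jog_arm(
  motion=[
    {"x":0,"y":0,"z":0.1,"ax":0,"ay":0,"az":0},
    {"x":0,"y":0,"z":0.1,"ax":0,"ay":0,"az":0},
    {"x":0,"y":0,"z":0.1,"ax":0,"ay":0,"az":0},
    {"x":0,"y":0,"z":0.05,"ax":0,"ay":0,"az":0},
    {"x":0,"y":0,"z":0,"ax":0,"ay":0,"az":0},
  ],
)

```text
time_s: 72.0
tool_pos: [0.4671, -0.2613, 0.1325]
tool_rot: [-180.0, 0.0, -3.8]
force: [0.3, 0.3, -6.5]
grip_width: 0.0133
grasp_force: 50.0
```

Emit:
jog_arm(
  motion=[
    {"x":0,"y":0,"z":0.1,"ax":0,"ay":0,"az":0},
    {"x":0,"y":0,"z":0.1,"ax":0,"ay":0,"az":0},
    {"x":0,"y":0,"z":0.1,"ax":0,"ay":0,"az":0},
    {"x":0,"y":0,"z":0.05,"ax":0,"ay":0,"az":0},
    {"x":0,"y":0,"z":0,"ax":0,"ay":0,"az":0},
  ],
)

```text
time_s: 72.5
tool_pos: [0.4671, -0.2613, 0.1289]
tool_rot: [-180.0, 0.0, -3.8]
force: [0.7, 0.1, -5.8]
grip_width: 0.0131
grasp_force: 50.0
```

Emit:
jog_arm(
  motion=[
    {"x":0,"y":0,"z":0.1,"ax":0,"ay":0,"az":0},
    {"x":0,"y":0,"z":0.1,"ax":0,"ay":0,"az":0},
    {"x":0,"y":0,"z":0.1,"ax":0,"ay":0,"az":0},
    {"x":0,"y":0,"z":0.05,"ax":0,"ay":0,"az":0},
    {"x":0,"y":0,"z":0,"ax":0,"ay":0,"az":0},
  ],
)

```text
time_s: 73.0
tool_pos: [0.4671, -0.2613, 0.1254]
tool_rot: [-180.0, 0.0, -3.8]
force: [0.4, -0.9, -6.7]
grip_width: 0.0135
grasp_force: 50.0
```

Emit:
jog_arm(
  motion=[
    {"x":0,"y":0,"z":0.05,"ax":0,"ay":0,"az":0},
    {"x":0,"y":0,"z":0.05,"ax":0,"ay":0,"az":0},
    {"x":0,"y":0,"z":0,"ax":0,"ay":0,"az":0},
    {"x":0,"y":0,"z":0,"ax":0,"ay":0,"az":0},
    {"x":0,"y":0,"z":0,"ax":0,"ay":0,"az":0},
  ],
)

```text
time_s: 73.5
tool_pos: [0.4672, -0.2613, 0.1246]
tool_rot: [-180.0, -0.0, -3.8]
force: [-0.3, -0.5, -5.4]
grip_width: 0.0134
grasp_force: 50.0
```

Emit:
jog_arm(
  motion=[
    {"x":0,"y":0,"z":0.05,"ax":0,"ay":0,"az":0},
    {"x":0,"y":0,"z":0.05,"ax":0,"ay":0,"az":0},
    {"x":0,"y":0,"z":0,"ax":0,"ay":0,"az":0},
    {"x":0,"y":0,"z":0,"ax":0,"ay":0,"az":0},
    {"x":0,"y":0,"z":0,"ax":0,"ay":0,"az":0},
  ],
)

```text
time_s: 74.0
tool_pos: [0.4672, -0.2614, 0.1237]
tool_rot: [-180.0, -0.0, -3.8]
force: [-1.3, 0.8, -2.4]
grip_width: 0.014
grasp_force: 50.0
```

Emit:
jog_arm(
  motion=[
    {"x":0,"y":0,"z":0.05,"ax":0,"ay":0,"az":0},
    {"x":0,"y":0,"z":0,"ax":0,"ay":0,"az":0},
    {"x":0,"y":0,"z":0,"ax":0,"ay":0,"az":0},
    {"x":0,"y":0,"z":0,"ax":0,"ay":0,"az":0},
    {"x":0,"y":0,"z":0,"ax":0,"ay":0,"az":0},
  ],
)

```text
time_s: 74.5
tool_pos: [0.4672, -0.2614, 0.1237]
tool_rot: [-180.0, -0.0, -3.8]
force: [-4.4, 2.8, 5.9]
grip_width: 0.0135
grasp_force: 50.0
```

The tray is seated: TCP z is 0.1237, as predicted, and the load has gone onto the crate. I'll release and retreat.

Emit:
jog_arm(
  motion=[
    {"x":0,"y":0,"z":0,"ax":0,"ay":0,"az":0},
    {"x":0,"y":0,"z":0,"ax":0,"ay":0,"az":0},
    {"x":0,"y":0,"z":0,"ax":0,"ay":0,"az":0},
    {"x":0,"y":0,"z":0,"ax":0,"ay":0,"az":0},
    {"x":0,"y":0,"z":0,"ax":0,"ay":0,"az":0},
  ],
  claw=-0.1,
)

```text
time_s: 75.0
tool_pos: [0.4673, -0.2615, 0.1231]
tool_rot: [180.0, -0.0, -3.8]
force: [-0.2, 0.6, 0.3]
grip_width: 0.038
grasp_force: 0.0
```

Emit:
jog_arm(
  motion=[
    {"x":0,"y":0,"z":-1,"ax":0,"ay":0,"az":0},
    {"x":0,"y":0,"z":-2,"ax":0,"ay":0,"az":0},
    {"x":0,"y":0,"z":-3,"ax":0,"ay":0,"az":0},
    {"x":0,"y":0,"z":-4,"ax":0,"ay":0,"az":0},
    {"x":0,"y":0,"z":-3,"ax":0,"ay":0,"az":0},
  ],
)

```text
time_s: 75.5
tool_pos: [0.4674, -0.2621, 0.2559]
tool_rot: [180.0, -0.1, -3.9]
force: [1.3, -0.1, 0.4]
grip_width: 0.0392
grasp_force: 0.0
```

Emit:
jog_arm(
  motion=[
    {"x":0,"y":-4,"z":0,"ax":0,"ay":0,"az":0},
    {"x":0,"y":-4,"z":0,"ax":0,"ay":0,"az":0},
    {"x":0,"y":-4,"z":0,"ax":0,"ay":0,"az":0},
    {"x":0,"y":-4,"z":0,"ax":0,"ay":0,"az":0},
    {"x":0,"y":-4,"z":0,"ax":0,"ay":0,"az":0},
  ],
)

```text
time_s: 76.0
tool_pos: [0.4805, -0.0605, 0.2541]
tool_rot: [-179.9, -0.1, -3.8]
force: [0.8, -0.0, 0.1]
grip_width: 0.0392
grasp_force: 0.0
```

Emit:
jog_arm(
  motion=[
    {"x":0,"y":-4,"z":0,"ax":0,"ay":0,"az":0},
    {"x":0,"y":-4,"z":0,"ax":0,"ay":0,"az":0},
    {"x":0,"y":-4,"z":0,"ax":0,"ay":0,"az":0},
    {"x":0,"y":-4,"z":0,"ax":0,"ay":0,"az":0},
    {"x":0,"y":-2,"z":0,"ax":0,"ay":0,"az":0},
  ],
)

```text
time_s: 76.5
tool_pos: [0.4921, 0.1218, 0.2536]
tool_rot: [-179.9, -0.0, -3.6]
force: [-0.1, 0.1, 0.7]
grip_width: 0.039
grasp_force: 0.0
```

```bash
python3 - <<'E'
from h import *
t=snap('top','t14.png')[:,:,::-1];s=snap('scene','s14.png')[:,:,::-1]
a=cv2.resize(t[160:280,325:445],None,fx=3.3,fy=3.3,interpolation=cv2.INTER_CUBIC)
b=cv2.resize(s[195:345,115:265],None,fx=2.64,fy=2.64,interpolation=cv2.INTER_CUBIC)
cv2.imwrite('pics/c9.png',cv2.convertScaleAbs(np.hstack([a,b]),alpha=1.8))
E
```

```text
(no output)
```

View pics/c9.png

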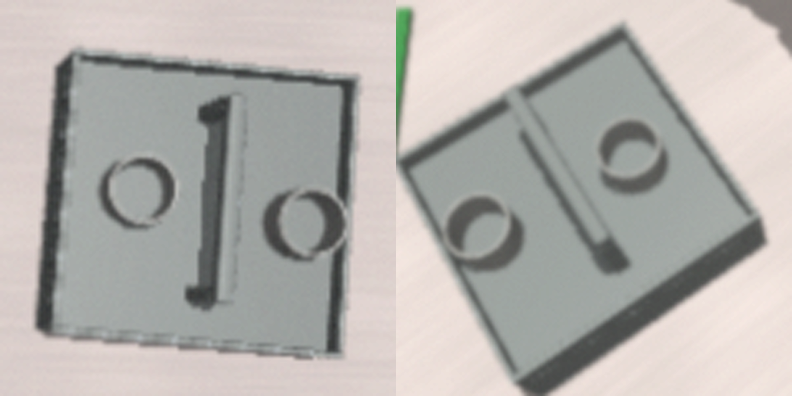

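The tray sits flush and square on the crate. Both rings stand upright inside it, at (138,190) and (305,222) in the left crop, and the arm is clear, so I'm handing in.

```bash
python3 -c "
from cell import env
print(env.sign_off())"
```

```text
the job is handed in; nothing more can be done
None
```

I handed the job in at about 77 s. All four strips lie across both ribs, and the tray sits home on the crate with both cutters upright inside it; the hand-in returned no verdict, so this rests on the last camera views and force readings.

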